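Build the grading-sieve stack on the shaker

TASK

Build the sieve stack for grading dry clay on the round seat of the little shaker, one part at a time from the bottom up: the pan, then the fine sieve, the medium sieve, the coarse sieve, and last the lid, each fully nested and level on the one below. Set each part down gently, do not drop it, and leave the stack standing free. Do not disturb the small clay cup, the clay lump and the wooden spoon.

Things in the scene. Friction and masses are not known exactly. Their poses are not given: they have to be found in the camera images.
- seat (a point): Seat of the shaker, a low grey box 116 x 116 mm with a metal platform on top and a knob on its front. The seat is the flat ground inside the black ring (72 mm across, 6.5 mm high, opening 64 mm at the top, narrowing to 59 mm). Point: centre of that ground, 50 mm above the table; z up. Fixed; the platform does not give.
- pan_c (a point): Pan: steel cup with a closed solid bottom, no mesh; 62 mm across outside, inside 56, 34 mm tall, foot tapered to 56 mm, rim 59 mm outside. Point: on the axis, half-way up, 17 mm above the underside; z up. Grip across the wall's upper half. 0.12 kg. Its foot goes inside the shaker's ring, underside on the seat's ground.
- fine_c (a point): Fine sieve: closest mesh, wires 2.4 mm apart, looks like dark cloth. Steel, 62 mm across outside, 42 mm tall: 8 mm skirt below (tapering to 49 mm), then 34 mm frame (inside 56, rim 59 mm outside). Point: on the axis, half-way up, 21 mm above the underside; z up. Grip across the frame's upper half. 0.11 kg. The skirt drops 8 mm inside the rim below, shoulder on that rim: underside then 26 mm above the pan's.
- medium_c (a point): Medium sieve: wires 7 mm apart, eight each way. Steel, 62 mm across outside, 42 mm tall: 8 mm skirt below (tapering to 49 mm), then 34 mm frame (inside 56, rim 59 mm outside). Point: on the axis, half-way up, 21 mm above the underside; z up. Grip across the frame's upper half. 0.11 kg. The skirt drops 8 mm inside the rim below, shoulder on that rim: underside then 34 mm above the fine sieve's.
- coarse_c (a point): Coarse sieve: widest mesh, wires 16 mm apart, four each way. Steel, 62 mm across outside, 42 mm tall: 8 mm skirt below (tapering to 49 mm), then 34 mm frame (inside 56, rim 59 mm outside). Point: on the axis, half-way up, 21 mm above the underside; z up. Grip across the frame's upper half. 0.11 kg. The skirt drops 8 mm inside the rim below, shoulder on that rim: underside then 34 mm above the medium's.
- lid_knob (a point): Lid: steel disc 62 mm across with a black upright knob. From below: skirt 8 mm (tapering to 49 mm), disc 5 mm, knob 22 mm across, 29 mm high. Point: on the knob's axis, 34 mm above the lid's underside, 21 mm above the disc's upper face; z up. Grip by the knob. 0.09 kg. Skirt drops inside the coarse sieve's rim, disc on the rim: underside then 34 mm above the coarse's.
- clay_cup: Bystander: small handmade clay cup, 51 x 53 mm, 35 mm tall, standing among the sieve parts; origin at the centre of its underside. Leave it.
- clay_lump: Bystander: pale dry lump of clay, 48 x 69 mm, 30 mm tall; origin at the centre of its underside. Leave it.
- spoon: Bystander: wooden spoon, 139 mm long, lying flat, 14 mm high; origin at the centre of its underside. Leave it.
Mind the look-alikes: they are no part of the job. What is shaped like the part that bears fine_c but green is not meant.

How it is judged:
By the outcome, as a careful person would: the job done as asked, in the order asked, and still so for the second after the job is handed in, with the robot touching nothing.
It also fails if it takes over 115 s, if anything falls off the work surface, if the arm or the gripper's body presses on something with over 40 N, if the wrist force passes 120 N, or if a joint passes its speed limit or range.

ROBOT

A 6-joint arm with a two-finger parallel gripper is mounted at the origin on the work surface; the furniture and walls round the work are solid. World frame = base frame: x ahead of the robot, y to its left, z up, the work surface at z = 0. Lengths are in m, angles in rad, forces in N, time in s.
With the tool pointing down it reaches from about 0.275 to 0.725 m from the base axis. Payload 15.9 kg.
Tool frame: the origin (TCP) lies between the finger pads; the fingertips stand 11 mm ahead of it and the grasp point (between the pads) lies 8 mm behind it; x points along the fingers, y is the direction in which the jaws open and shut, and the axes are right-handed (so a half turn about x gives the same grasp; the last joint's range is limited). The gripper opens to 85 mm and grips with 20 to 120 N. Pads are 22 mm wide; open, the fingers measure 114 mm over their backs; the gripper's body (76 mm by 85 mm) begins 54 mm behind the grasp point. The pads swing forward as they close: fully open they stand 13 mm farther back than shut.
Start: joints at [0, 0.213, -0.034, 1.323, 0, 1.571], TCP at [0.5, -0, 0.242] pointing down, gripper open.
Joint ranges: [-2.98, 2.98], [-0.74, 1.72], [-1.14, 1.35], [-2.1, 2.04], [-1.57, 1.44], [-3.14, 3.14]. Speed limits (rad/s): [1.89, 1.89, 2.39, 2.57, 3.14, 3.14].

INTERFACE

Orientations are given as a rotation vector (axis times angle).
In Python, from workcell import manip gives the robot as it stands.
- The arm moves only by the shell command python3 -m creep 'ROWS' [OPENING] [FORCE]. ROWS is JSON, a list of rows, each a list of 6 numbers: the shift along the tool's x, y, z in units of 0.2 m (1.0 is 0.2 m), then the turn, a rotation vector about the tool's x, y, z in units of 180 degrees (1.0 is 180 degrees). A call has 1 to 12 rows; each row shifts and turns the pose as measured when the row begins, along the tool's axes as they then stand; what a row does not reach is not made up. A row lasts 1/12 s, in which the tool goes at most 41.7 mm and 7.16 degrees, less where a joint would pass 70% of its speed; a pose out of reach is approached as far as the arm can. A call with a number of a shift or a turn outside -1 to 1 is refused whole. A call with a gripper value outside its range is refused whole. OPENING is the opening, from 0 (shut) to 1 (fully open), set as the call begins (- or left out, the last holds). The fingers move at their own pace and stop on an object; FORCE is the grip in N (left out, the last holds). Time passes only in rows, so rows that do not move let the fingers close. It gives the time, the measured TCP pose, the force and the opening at its end, in the units of the state.
- manip.state(): the state, without advancing time (a new reading comes with each control period).
- manip.camera(name): name is "scene" or "side" or "wrist"; returns a dict with "color" (480x640x3 uint8, blue, green, red), "intrinsics" (3x3 intrinsics, pixels), "R" (3x3) and "t" (3): a world point X has camera coordinates R X + t; the wrist camera has in their place "mount" (4x4, takes a point from camera to tool coordinates, whose origin is the TCP and whose axes are the tool frame's). Camera axes: x right, y down, z forward; pixel columns grow to the right and rows downward; lengths in m; the calibration is good to about 2 mm. A picture is of the moment at which its call begins: read the wrist's pose just before it. There is no depth.
- manip.hand_in(): hands the job in, once; it reports no verdict.
The state is a dict: "time": time; "qpos": joint angles; "dq": joint speeds; "effort": joint torques, N m; "eef_pos": TCP position; "ee_rot": TCP orientation; "wrist_force": force on the tool from outside, world axes, zero at the start; "torque": the same for the moment, N m; "finger_gap": finger opening in m.
Only numpy, scipy, OpenCV 4.12 (cv2) and the standard library are available. Lean on these libraries where they do the work, as an engineer would, in place of code of your own. Each camera call takes 0.05 s, during which the arm holds its last target.

## Working session

There is one attempt and no reset: what is moved stays moved. The work goes in short steps, Python scripts to look and compute and a shell command to move; the robot and the scene stay as the last step left them, time stands still between calls to the robot, and variables do not carry over. Pictures are saved under pics/ and viewed, and the job is handed in when it is done.

```bash
ls; mkdir -p pics; python3 - <<'E'
from workcell import manip
import cv2,numpy as np
np.set_printoptions(precision=4,suppress=True)
print(manip.state())
for n in ["scene","side","wrist"]:
    c=manip.camera(n); cv2.imwrite(f"pics/{n}0.png",c["color"])
    print(n,{k:np.array(v) for k,v in c.items() if k!="color"})
E
```

```text
pics
{'time': 0.0, 'qpos': array([ 0.    ,  0.2134, -0.0351,  1.3235,  0.    ,  1.5708]), 'dq': array([-0.0009, -0.0002,  0.001 , -0.0013, -0.    ,  0.001 ]), 'effort': array([ -0.0014, -68.6184,  48.7125,   0.0175,  -0.0002,  -0.0001]), 'eef_pos': array([0.4997, 0.    , 0.2418]), 'ee_rot': array([ 1.2087,  1.21  , -1.21  ]), 'wrist_force': array([0.352 , 0.4776, 0.5051]), 'torque': array([ 0.0238, -0.0438, -0.051 ]), 'finger_gap': 0.08547403813744277}
scene {'intrinsics': array([[434.0092,   0.    , 319.458 ],
       [  0.    , 434.0092, 238.7693],
       [  0.    ,   0.    ,   1.    ]]), 'R': array([[ 0.8028, -0.5961, -0.0115],
       [-0.4649, -0.6138, -0.6381],
       [ 0.3733,  0.5176, -0.7699]]), 't': array([-0.4522,  0.183 ,  0.8804])}
side {'intrinsics': array([[541.4648,   0.    , 319.012 ],
       [  0.    , 541.4648, 235.6008],
       [  0.    ,   0.    ,   1.    ]]), 'R': array([[ 0.997 ,  0.0779,  0.0038],
       [ 0.0486, -0.5834, -0.8108],
       [-0.061 ,  0.8085, -0.5854]]), 't': array([-0.4416, -0.031 ,  1.3214])}
wrist {'intrinsics': array([[365.5382,   0.    , 315.0158],
       [  0.    , 365.5382, 246.805 ],
       [  0.    ,   0.    ,   1.    ]]), 'mount': array([[-0.0014, -0.2819,  0.9594, -0.13  ],
       [ 1.    , -0.0009,  0.0012,  0.    ],
       [ 0.0005,  0.9594,  0.2819, -0.0717],
       [ 0.    ,  0.    ,  0.    ,  1.    ]])}
```

View pics/scene0.png

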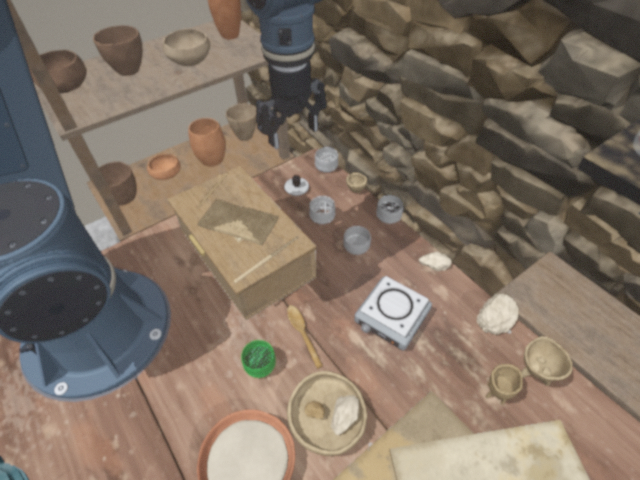

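View pics/side0.png

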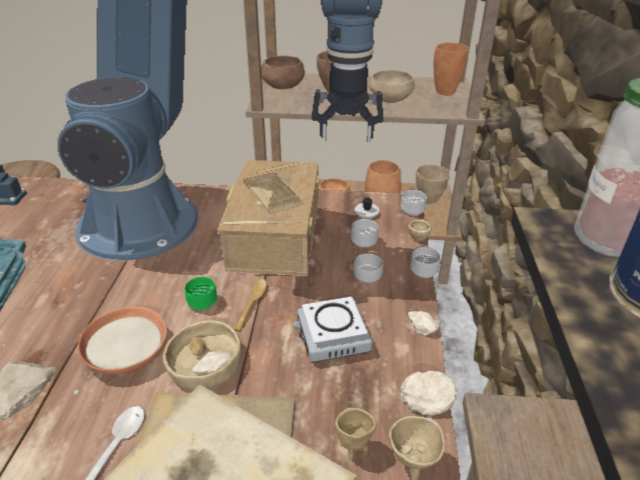

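View pics/wrist0.png

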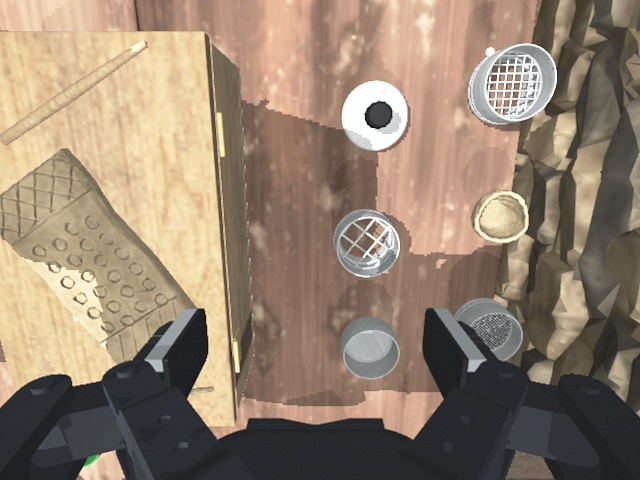

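```bash
cat > h.py <<'E'
from workcell import manip
import cv2,numpy as np
from scipy.spatial.transform import Rotation as Ro
from scipy.optimize import least_squares
np.set_printoptions(precision=4,suppress=True)
def cam(n):
    s=manip.state(); c=manip.camera(n); K=np.array(c["intrinsics"])
    if n=="wrist":
        M=np.array(c["mount"]); T=np.eye(4); T[:3,:3]=Ro.from_rotvec(s["ee_rot"]).as_matrix(); T[:3,3]=s["eef_pos"]
        W=np.linalg.inv(T@M); R,t=W[:3,:3],W[:3,3]
    else: R,t=np.array(c["R"]),np.array(c["t"])
    return c["color"],(K,R,t)
def proj(C,X):
    K,R,t=C; p=(np.atleast_2d(X)@R.T+t)@K.T; return p[:,:2]/p[:,2:]
def tri(obs):  # [(C,(u,v))]
    A=[];b=[]
    for (K,R,t),uv in obs:
        P=K@np.c_[R,t]
        for i in (0,1):
            r=uv[i]*P[2]-P[i]; n=1/np.linalg.norm(r[:3]); A.append(r[:3]*n); b.append(-r[3]*n)
    X,_,_,_=np.linalg.lstsq(np.array(A),np.array(b),rcond=None)
    return X,[np.round(proj(C,X)[0]-uv,1) for C,uv in obs]
def crop(img,x,y,w,h,f,name):
    cv2.imwrite(f"pics/{name}.png",cv2.resize(img[y:y+h,x:x+w],None,fx=f,fy=f,interpolation=cv2.INTER_CUBIC))
def rel(p,rv=None):
    "delta in tool axes, units of 0.2"
    s=manip.state(); R=Ro.from_rotvec(s["ee_rot"]).as_matrix()
    return R.T@(np.array(p)-s["eef_pos"])/0.2
E
python3 - <<'E'
from h import *
import pickle
D={}
for n in ["scene","side","wrist"]:
    D[n]=cam(n)
pickle.dump(D,open("d0.pkl","wb"))
crop(D["scene"][0],260,130,200,150,4,"s_c"); crop(D["scene"][0],330,260,120,90,6,"s_c2")
crop(D["side"][0],330,180,133,100,6,"d_c"); crop(D["side"][0],280,285,120,90,6,"d_c2")
crop(D["wrist"][0],320,30,260,195,3,"w_c");crop(D["wrist"][0],320,190,260,195,3,"w_c2")
print(Ro.from_rotvec(manip.state()["ee_rot"]).as_matrix())
E
```

```text
[[-0.0003  1.     -0.    ]
 [ 0.     -0.     -1.    ]
 [-1.     -0.0003 -0.    ]]
```

View pics/s_c.png

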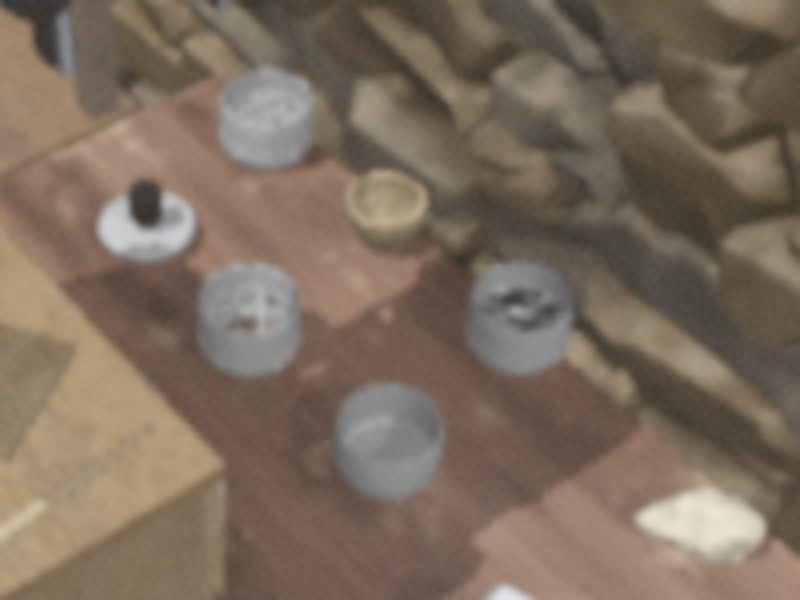

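View pics/s_c2.png

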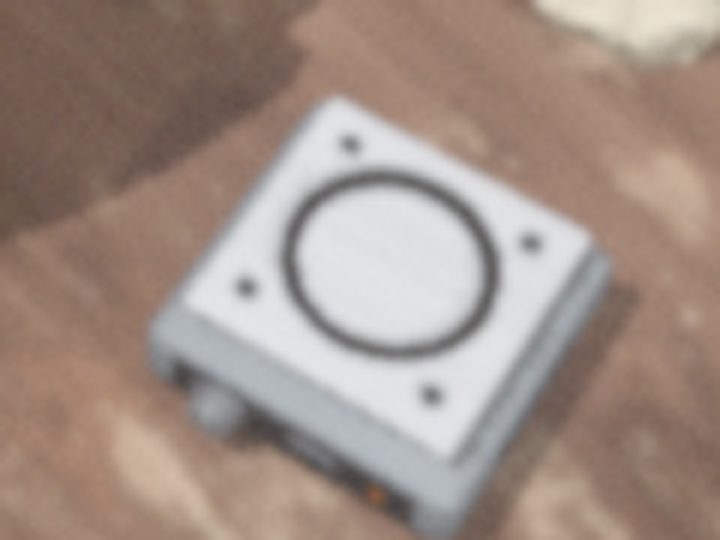

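View pics/d_c.png

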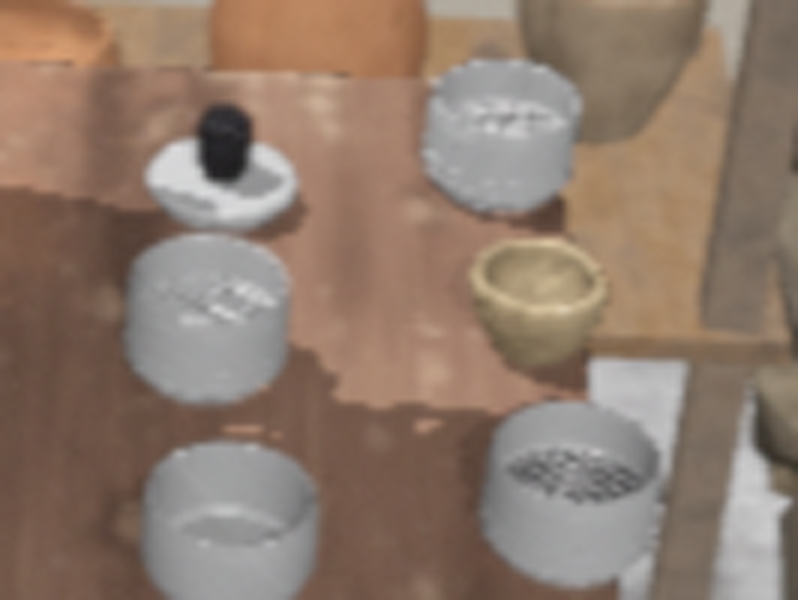

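View pics/d_c2.png

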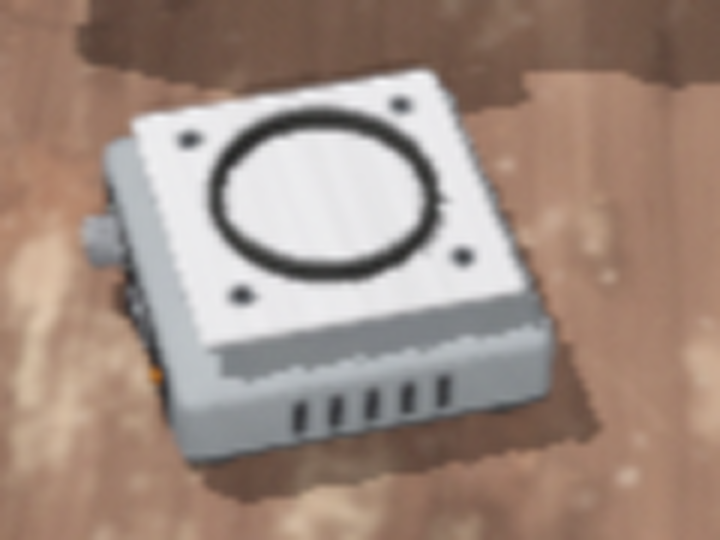

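View pics/w_c.png

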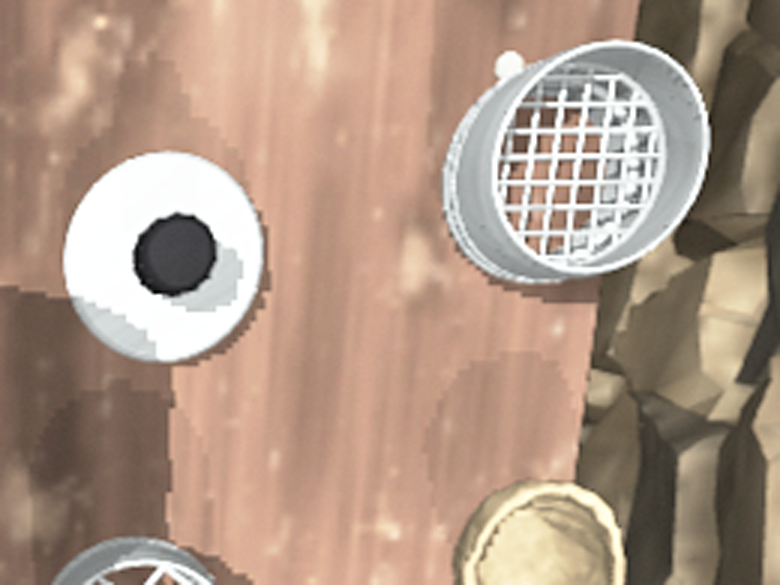

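View pics/w_c2.png

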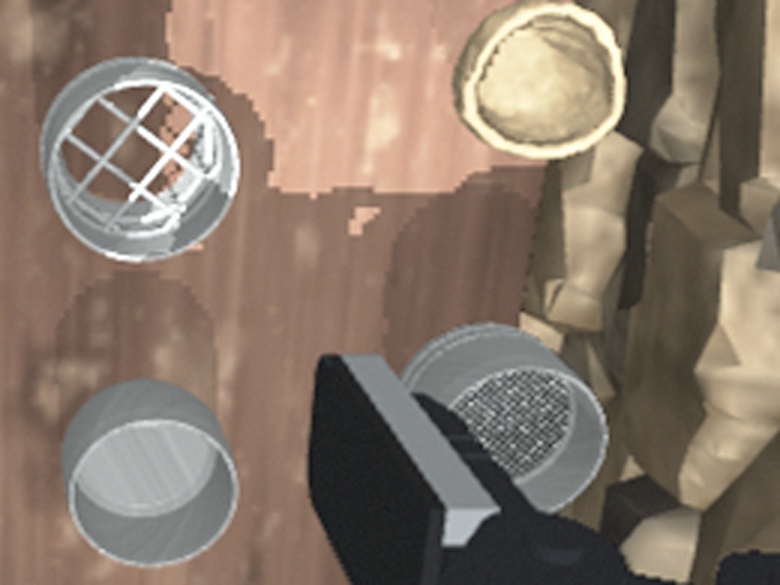

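```bash
python3 - <<'E'
from h import *
import pickle
D=pickle.load(open("d0.pkl","rb"))
S=lambda u,v:(D["scene"][1],np.array([260+u/4,130+v/4]))
S2=lambda u,v:(D["scene"][1],np.array([330+u/6,260+v/6]))
d=lambda u,v:(D["side"][1],np.array([330+u/6,180+v/6]))
d2=lambda u,v:(D["side"][1],np.array([280+u/6,285+v/6]))
w=lambda u,v:(D["wrist"][1],np.array([u,v]))
for n,o in dict(pan=[S(389,424),d(231,494),w(370.7,354)],fine=[S(520,303),d(573,454),w(495,337)],
 medium=[S(266,103),d(504,104),w(520.7,82.3)],coarse=[S(249,303),d(209,282),w(368,245)],
 knobtop=[S(145,187),d(226,117),w(378.7,114.7)],cup=[S(388,198),d(539,272),w(501,217)],seat=[S2(391,263),d2(324,194)]).items():
    X,e=tri(o); print(n,X,np.hypot(X[0],X[1]),e)
    if len(o)==3: print("   no wrist",tri(o[:2])[0], "s/w",tri([o[0],o[2]])[0])
E
```

```text
pan [ 0.5599 -0.1479  0.0312] 0.5791344042201965 [array([-0.4, -0.1]), array([0.1, 0.2]), array([0.5, 0.5])]
   no wrist [ 0.5596 -0.1497  0.0332] s/w [ 0.5602 -0.1481  0.0305]
fine [ 0.6824 -0.1241  0.0375] 0.6935514905413186 [array([-0.1, -1.1]), array([0.7, 0.6]), array([-3. ,  0.5])]
   no wrist [ 0.6794 -0.1276  0.0403] s/w [ 0.6848 -0.1246  0.0345]
medium [0.6734 0.1174 0.035 ] 0.6835907129235571 [array([-0.3, -0.6]), array([0.6, 0.3]), array([-1.9,  0.9])]
   no wrist [0.6711 0.1127 0.038 ] s/w [0.6763 0.1189 0.0311]
coarse [ 0.5511 -0.026   0.0365] 0.5516725992293744 [array([-0.6, -0.4]), array([0.2, 0.5]), array([0.2, 0.9])]
   no wrist [ 0.55   -0.0301  0.0401] s/w [ 0.5519 -0.0261  0.0342]
knobtop [0.5563 0.0913 0.0399] 0.5637600612990921 [array([-0.6,  0.3]), array([ 0. , -0.1]), array([1.7, 0.8])]
   no wrist [0.5565 0.0891 0.0415] s/w [0.5562 0.0912 0.0405]
cup [ 0.6791 -0.0007  0.0308] 0.6791162277525533 [array([-1.2, -0.1]), array([0.3, 0.6]), array([1.9, 1.5])]
   no wrist [ 0.6772 -0.0073  0.0366] s/w [ 0.6812 -0.0006  0.0274]
seat [ 0.4966 -0.3396  0.0522] 0.6015815934220784 [array([ 0. , -0.1]), array([-0.1,  0.1])]
```

```bash
python3 - <<'E'
from h import *
import pickle
D=pickle.load(open("d0.pkl","rb"))
S=D["scene"][1];d=D["side"][1]
for a,b in [((315,253),(308,233)),((239,170),(319,164)),((245,281),(225,225))]: print(tri([(S,np.array(a)),(d,np.array(b))]))
E
python3 -m creep '[[0,0,0,-0.04,0,0],[0,0,0,-0.04,0,0]]' 1 40; python3 -c "
from h import *
print(manip.state()['qpos'])"
```

```text
(array([ 0.4278, -0.1728,  0.1103]), [array([ 0.9, -4.3]), array([-2.9,  3.2])])
(array([0.4295, 0.1373, 0.1042]), [array([ 0.3, -1.7]), array([-0.9,  1.3])])
(array([ 0.2682, -0.1711,  0.1302]), [array([-0.3,  1.8]), array([ 1.1, -1.2])])
time: 0.47
eef_pos: [0.4998, 0.0, 0.242]
ee_rot: [1.021, 1.319, -1.022]
wrist_force: [0.4, 1.6, -0.3]
finger_gap: 0.0855
[ 0.      0.2132 -0.0348  1.3235 -0.      1.3184]
```

```bash
python3 -m creep '[[0,0,0,-0.039,0,0],[0,0,0,-0.039,0,0],[0,0,0,-0.039,0,0],[0,0,0,-0.039,0,0],[0,0,0,-0.039,0,0],[0,0,0,-0.039,0,0],[0,0,0,-0.039,0,0],[0,0,0,-0.039,0,0],[0,0,0,-0.039,0,0],[0,0,0,-0.039,0,0],[0,0,0,-0.03,0,0]]'; python3 -c "
from h import *
s=manip.state();print(s['qpos']);R=Ro.from_rotvec(s['ee_rot']).as_matrix();print(R)
print(Ro.from_matrix(R.T@np.array([[0,0,1],[0,1,0],[-1,0,0.]])).as_rotvec()/np.pi, rel([.55,-.148,.2]))"
```

```text
time: 1.38
eef_pos: [0.4993, -0.0, 0.2413]
ee_rot: [-0.026, 1.573, 0.026]
wrist_force: [0.1, 0.5, 0.1]
finger_gap: 0.0851
[ 0.      0.2137 -0.0359  1.3234 -0.     -0.0335]
[[-0.0023 -0.0334  0.9994]
 [-0.      0.9994  0.0334]
 [-1.      0.0001 -0.0023]]
[ 0.0106 -0.0007 -0.    ] [ 0.2059 -0.7481  0.2291]
```

```bash
python3 -m creep '[[0.04,-0.15,0.046,0.0106,-0.0007,0],[0.04,-0.15,0.04,0,0,0],[0.04,-0.15,0.04,0,0,0],[0.04,-0.15,0.04,0,0,0],[0.04,-0.15,0.04,0,0,0],[0,0,0,0,0,0]]'; cat >> h.py <<'E'
RT=np.array([[0,0,1],[0,1,0],[-1,0,0.]])
def rot(): 
    s=manip.state(); R=Ro.from_rotvec(s["ee_rot"]).as_matrix(); return Ro.from_matrix(R.T@RT).as_rotvec()/np.pi
E
python3 - <<'E'
from h import *
import pickle
s=manip.state(); print(s['eef_pos'],s['qpos'],rot())
I,C=cam("wrist"); pickle.dump((I,C),open("p1.pkl","wb")); cv2.imwrite("pics/w1.png",I)
for z in (0.034,0): print(proj(C,[.56,-.148,z]))
print(proj(C,[.4966,-.3396,.055]))
E
```

```text
time: 1.88
eef_pos: [0.5445, -0.154, 0.1999]
ee_rot: [-0.009, 1.569, 0.01]
wrist_force: [1.5, -1.1, 0.4]
finger_gap: 0.0857
[ 0.5445 -0.154   0.1999] [-0.2762  0.3578  0.0535  1.2647  0.001  -0.2887] [ 0.004   0.0006 -0.0001]
[[321.8517 246.1158]]
[[321.1589 235.7655]]
[[ 63.9758 168.8461]]
```

View pics/w1.png

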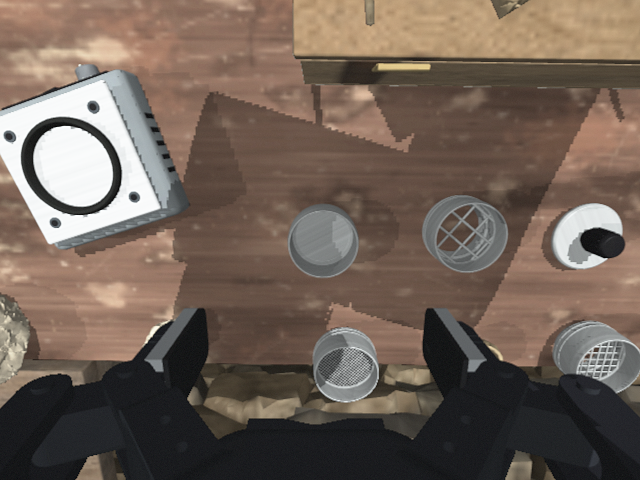

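```bash
python3 - <<'E'
from h import *
import pickle
I,C=pickle.load(open("p1.pkl","rb"))
a=cv2.resize(I[195:285,280:380],None,fx=4,fy=4,interpolation=cv2.INTER_CUBIC)
b=cv2.resize(I[110:220,15:130],None,fx=4,fy=4,interpolation=cv2.INTER_CUBIC)[:360]
b=cv2.resize(I[115:215,15:125],None,fx=3.6,fy=3.6,interpolation=cv2.INTER_CUBIC)
cv2.imwrite("pics/w1c.png",np.hstack([a,b[:360]]))
E
```

```text
(no output)
```

View pics/w1c.png

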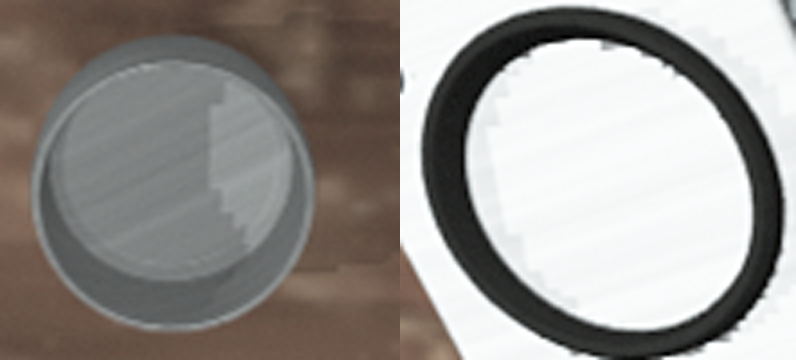

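```bash
cat >> h.py <<'E'
def at_z(C,uv,z):
    K,R,t=C; d=R.T@np.linalg.inv(K)@np.array([uv[0],uv[1],1.]); o=-R.T@t; return o+d*(z-o[2])/d[2]
def circ(C,x,y,z,r,n=72):
    a=np.linspace(0,2*np.pi,n,endpoint=False); return proj(C,np.c_[x+r*np.cos(a),y+r*np.sin(a),np.full(n,z)])
def box_fit(C,lrtb,z,r):
    "fit circle of radius r, height z: x,y to the ellipse's bounding box (left,right,top,bottom; None=unknown)"
    idx=[i for i in range(4) if lrtb[i] is not None]; l=np.array([lrtb[i] for i in idx],float)
    def f(p):
        q=circ(C,p[0],p[1],p[2] if len(p)>2 else z,r,360)
        return np.array([q[:,0].min(),q[:,0].max(),q[:,1].min(),q[:,1].max()])[idx]-l
    u=[(l[0]+l[1])/2,lrtb[3]-(l[1]-l[0])*.45 if lrtb[2] is None else (lrtb[2]+lrtb[3])/2]
    o=least_squares(f,at_z(C,u,z)[:2]); return o.x,o.fun
E
python3 - <<'E'
from h import *
import pickle
I,C=pickle.load(open("p1.pkl","rb"))
print(box_fit(C,(280+34/4,280+313/4,195+60/4,195+330/4),.034,.0295))
print(box_fit(C,(15+21/3.6,15+385/3.6,115+6/3.6,115+360/3.6),.0545,.036))
D=pickle.load(open("d0.pkl","rb"))
w=D["wrist"][1]
# box: x=320+u/3,y=190+v/3
print("pan from pic0",box_fit(w,(320+66/3,320+238/3,190+418/3,190+566/3),.034,.0295))
print("tri",tri([(w,np.array([370.7,354])),(C,np.array([323.4,243.75]))]))
s=D["scene"][1];d=D["side"][1]
print(tri([(s,np.array([395.2,303.8])),(d,np.array([334,317.3])),(C,np.array([71.4,165.8]))]))
print(rel([.56,-.148,.05]))
E
```

```text
(array([ 0.5587, -0.1467]), array([-0.1288,  0.1288,  0.1318, -0.1392]))
(array([ 0.4958, -0.3341]), array([ 0.8111, -0.823 , -0.6572,  0.6983]))
pan from pic0 (array([ 0.5589, -0.1462]), array([ 0.6918, -0.6907,  0.1382, -0.1862]))
tri (array([ 0.5589, -0.1467,  0.032 ]), [array([-0.3, -0.1]), array([-0.1,  0.4])])
(array([ 0.4963, -0.3381,  0.0503]), [array([-0.8,  0. ]), array([-0.2,  0.3]), array([-1.3,  2.1])])
[0.7531 0.0194 0.0778]
```

```bash
python3 -m creep '[[0.15,0.02,0.04,0.004,0,0],[0.15,0.017,0.032,0,0,0],[0.15,0,0,0,0,0],[0.15,0,0,0,0,0],[0,0,0,0,0,0]]'; python3 -c "
from h import *
print(rel([.5588,-.1466,.018]),rot())"
```

```text
time: 2.35
eef_pos: [0.5608, -0.1428, 0.0792]
ee_rot: [0.002, 1.563, -0.001]
wrist_force: [-0.9, 0.6, -1.4]
finger_gap: 0.0852
[ 0.3059 -0.019  -0.0124] [-0.0004  0.0024 -0.0002]
```

```bash
python3 -m creep '[[0.1,-0.019,-0.012,0,0.0024,0],[0.1,0,0,0,0,0],[0.09,0,0,0,0,0],[0,0,0,0,0,0]]'; python3 -c "
from h import *
print(rel([.5588,-.1466,.018]),rot())"
```

```text
time: 2.68
eef_pos: [0.5598, -0.1443, 0.0245]
ee_rot: [-0.0, 1.569, 0.001]
wrist_force: [-0.3, 0.1, -0.8]
finger_gap: 0.0856
[ 0.0326 -0.0114 -0.005 ] [ 0.0004  0.0007 -0.0002]
```

```bash
python3 -m creep '[[0.03,-0.011,-0.005,0,0.0007,0],[0,0,0,0,0,0]]' ; python3 -m creep '[[0,0,0,0,0,0],[0,0,0,0,0,0],[0,0,0,0,0,0],[0,0,0,0,0,0],[0,0,0,0,0,0],[0,0,0,0,0,0]]' 0 40; python3 -c "
from h import *
print(rel([.5588,-.1466,.018]),rot())"
```

```text
time: 2.85
eef_pos: [0.5598, -0.1461, 0.0213]
ee_rot: [-0.002, 1.569, 0.002]
wrist_force: [-0.4, -0.5, -0.0]
finger_gap: 0.0852
time: 3.35
eef_pos: [0.5628, -0.1466, 0.0274]
ee_rot: [-0.003, 1.562, 0.001]
wrist_force: [0.3, 0.3, -1.4]
finger_gap: 0.0599
[ 0.0466  0.0001 -0.0205] [0.0007 0.0027 0.0004]
```

```bash
python3 -m creep '[[0,0,0,0,0,0],[0,0,0,0,0,0]]'; python3 - <<'E'
from h import *
I,C=cam("wrist"); cv2.imwrite("pics/w2.png",I)
I,C=cam("side"); crop(I,320,200,120,90,6,"d2")
E
```

```text
time: 3.52
eef_pos: [0.5629, -0.1466, 0.0276]
ee_rot: [-0.003, 1.562, 0.001]
wrist_force: [0.2, -0.3, -1.0]
finger_gap: 0.06
```

View pics/w2.png

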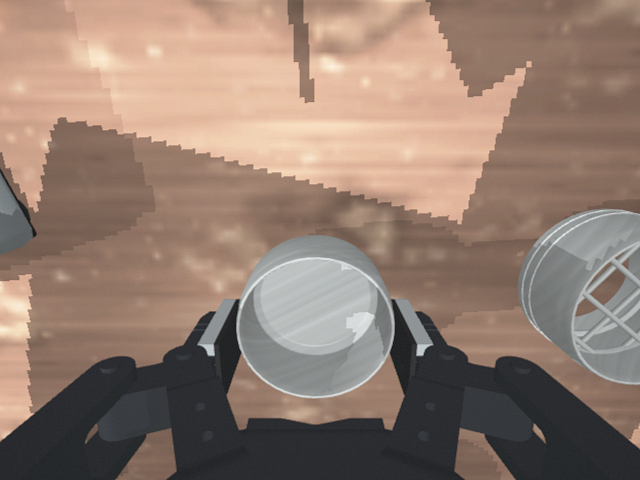

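View pics/d2.png

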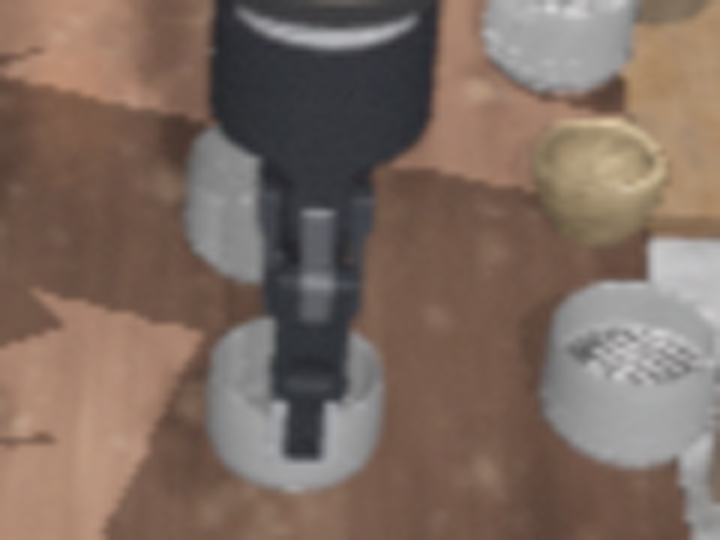

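```bash
python3 -m creep '[[-0.1,0,0,0,0.002,0],[-0.15,0,0,0,0.002,0],[-0.15,-0.1,-0.02,0,0,0],[-0.05,-0.15,-0.05,0,0,0],[0,-0.15,-0.05,0,0,0],[0,-0.15,-0.05,0,0,0],[0,-0.15,-0.05,0,0,0],[0,-0.1,-0.03,0,0,0],[0,0,0,0,0,0]]'; python3 - <<'E'
from h import *
import pickle
print(rel([.500,-.336,.12]),rot())
I,C=cam("wrist"); cv2.imwrite("pics/w3.png",I); pickle.dump((I,C),open("p3.pkl","wb"))
E
```

```text
time: 4.37
eef_pos: [0.5106, -0.3121, 0.1217]
ee_rot: [-0.007, 1.577, 0.004]
wrist_force: [-0.4, -0.7, -1.1]
finger_gap: 0.06
[ 0.0091 -0.1189 -0.0538] [ 0.0023 -0.0021  0.0007]
```

View pics/w3.png

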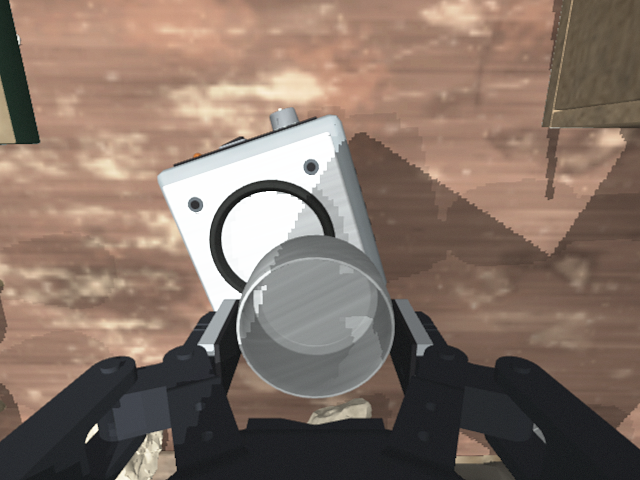

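```bash
python3 - <<'E'
from h import *
import pickle
I,C=pickle.load(open("p3.pkl","rb"))
a=cv2.resize(I[170:310,195:345],None,fx=2.6,fy=2.6,interpolation=cv2.INTER_CUBIC)
b=cv2.resize(I[235:405,225:405],None,fx=2.14,fy=2.14,interpolation=cv2.INTER_CUBIC)
h=min(len(a),len(b)); cv2.imwrite("pics/w3c.png",np.hstack([a[:h],b[:h]])); print(a.shape)
E
```

```text
(364, 390, 3)
```

View pics/w3c.png

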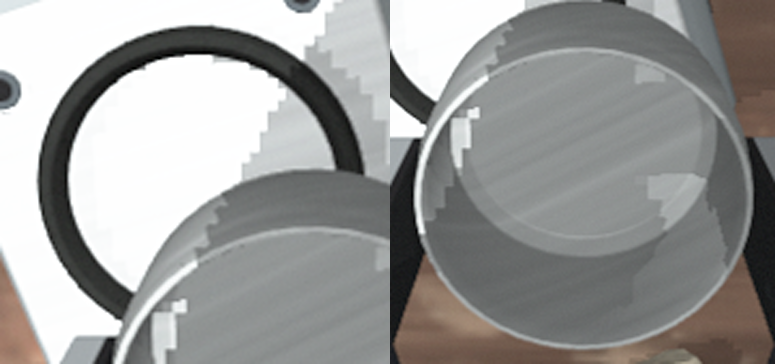

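```bash
python3 - <<'E'
from h import *
import pickle
I,C=pickle.load(open("p3.pkl","rb"))
for z in (.053,.0565):print(box_fit(C,(209.6,335,179.6,None),z,.036) if 0 else None)
def f(p):
    q=circ(C,p[0],p[1],.055,.036,360); return [q[:,0].min()-209.6,q[:,0].max()-335,q[:,1].min()-179.6]
o=least_squares(f,[.5,-.336]); print("ring",o.x,o.fun)
def g(p):
    q=circ(C,*p,.0295,360); return [q[:,0].min()-236.7,q[:,0].max()-394.6,q[:,1].min()-257,q[:,1].max()-397.1]
o=least_squares(g,[.505,-.312,.13]); print("pan rim",o.x,o.fun,o.x-manip.state()["eef_pos"])
E
```

```text
None
None
ring [ 0.4956 -0.3363] [-1.5985  1.6019  0.1473]
pan rim [ 0.5084 -0.312   0.1289] [ 0.4252 -0.4248 -0.4467  0.5032] [-0.0026 -0.0012  0.0073]
```

```bash
python3 -m creep '[[0.03,-0.07,-0.035,0.0023,-0.002,0.0007],[0.05,-0.049,-0.025,0,0,0],[0.03,0,0,0,0,0],[0,0,0,0,0,0]]'; python3 - <<'E'
from h import *
import pickle
print(rel([.4985,-.336,.095]),rot())
I,C=cam("wrist"); cv2.imwrite("pics/w4.png",I); pickle.dump((I,C),open("p4.pkl","wb"))
I,C=cam("side");crop(I,270,230,133,100,6,"d4")
E
```

```text
time: 4.75
eef_pos: [0.4991, -0.3339, 0.0978]
ee_rot: [0.001, 1.571, 0.002]
wrist_force: [0.5, -0.0, -2.3]
finger_gap: 0.0599
[ 0.0141 -0.0103 -0.0028] [ 0.0003 -0.0001 -0.0005]
```

View pics/w4.png

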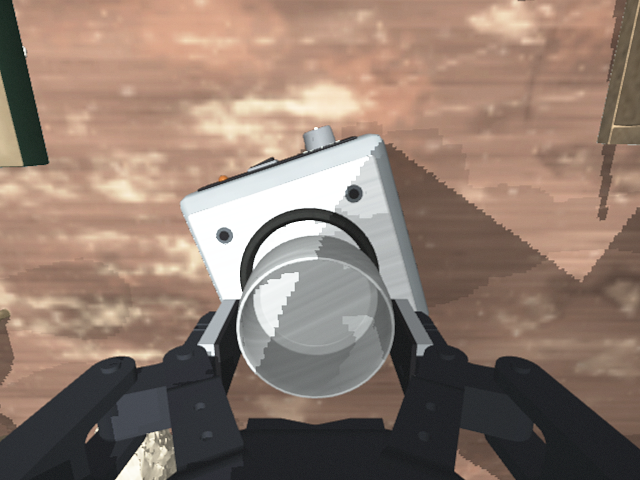

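View pics/d4.png

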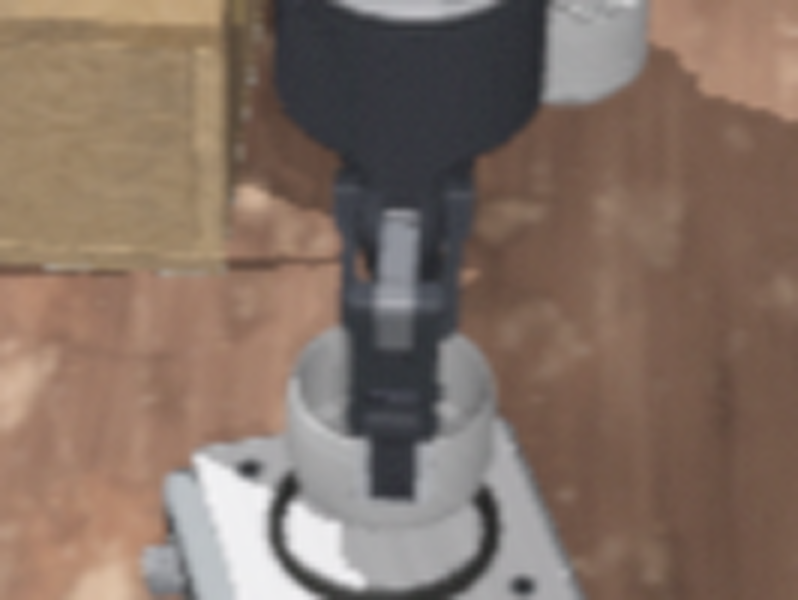

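```bash
cat >> h.py <<'E'
def fit(C,x0,r,z=None,l=None,rt=None,t=None,b=None):
    def f(p):
        q=circ(C,p[0],p[1],p[2] if z is None else z,r,360)
        v=[(q[:,0].min(),l),(q[:,0].max(),rt),(q[:,1].min(),t),(q[:,1].max(),b)]
        return [a-c for a,c in v if c is not None]
    o=least_squares(f,x0); return o.x,np.array(o.fun)
E
python3 - <<'E'
from h import *
import pickle
I,C=pickle.load(open("p4.pkl","rb"))
crop(I,230,195,160,120,5,"w4c")
E
```

```text
(no output)
```

View pics/w4c.png

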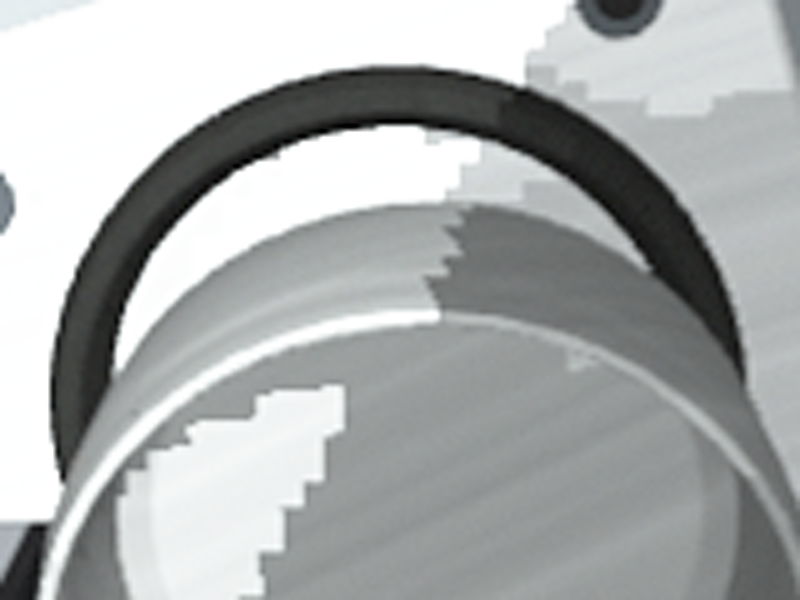

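```bash
python3 - <<'E'
from h import *
import pickle
I,C=pickle.load(open("p4.pkl","rb"))
print(fit(C,[.496,-.336],.036,.056,240,379.8,208,None))
print(fit(C,[.496,-.336,.055],.036,None,240,379.8,208,None))
p=fit(C,[.496,-.333,.105],.0295,None,236.7,394.6,257,397.1);print(p, p[0]-manip.state()["eef_pos"])
E
```

```text
(array([ 0.495 , -0.3365]), array([-1.7247,  1.7279,  0.1838]))
(array([ 0.4957, -0.3365,  0.0515]), array([-0.,  0.,  0.]))
(array([ 0.4967, -0.3338,  0.1052]), array([ 0.3046, -0.3046, -0.3208,  0.3624])) [-0.0028 -0.      0.0063]
```

```bash
python3 -m creep '[[0.03,-0.011,-0.003,0,0,-0.0005],[0.03,0,0,0,0,0],[0.02,0,0,0,0,0],[0.01,0,0,0,0,0]]'; python3 - <<'E'
from h import *
print(rel([.4985,-.336,.077]),rot())
E
```

```text
time: 5.18
eef_pos: [0.5006, -0.3346, 0.0803]
ee_rot: [-0.004, 1.569, 0.002]
wrist_force: [0.0, 0.3, -2.3]
finger_gap: 0.06
[ 0.0164 -0.0068 -0.0106] [0.0013 0.0006 0.0004]
```

```bash
python3 -m creep '[[0.005,-0.008,-0.014,0.0013,0,0],[0.01,0,-0.002,0,0,0],[0.01,0,-0.002,0,0,0]]'; python3 - <<'E'
from h import *
print(rel([.4985,-.336,.077]),rot())
E
```

```text
time: 5.43
eef_pos: [0.497, -0.3359, 0.0748]
ee_rot: [-0.001, 1.569, -0.001]
wrist_force: [-4.5, 8.5, 39.7]
finger_gap: 0.0596
[-0.0109 -0.0003  0.0074] [0.0001 0.0006 0.0003]
```

```bash
python3 -m creep '[[-0.005,0,0.002,0,0,0]]'; python3 - <<'E'
from h import *
import pickle
print(manip.state()["wrist_force"])
I,C=cam("wrist"); cv2.imwrite("pics/w5.png",I); pickle.dump((I,C),open("p5.pkl","wb"))
I,C=cam("side");crop(I,270,250,133,100,6,"d5")
E
```

```text
time: 5.52
eef_pos: [0.4974, -0.3359, 0.0759]
ee_rot: [-0.001, 1.569, -0.001]
wrist_force: [-0.5, 0.3, -2.1]
finger_gap: 0.0598
[-0.5203  0.3092 -2.0901]
```

View pics/w5.png

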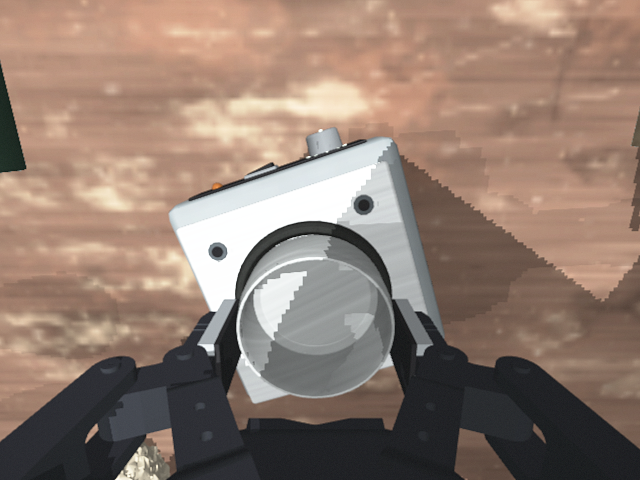

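View pics/d5.png

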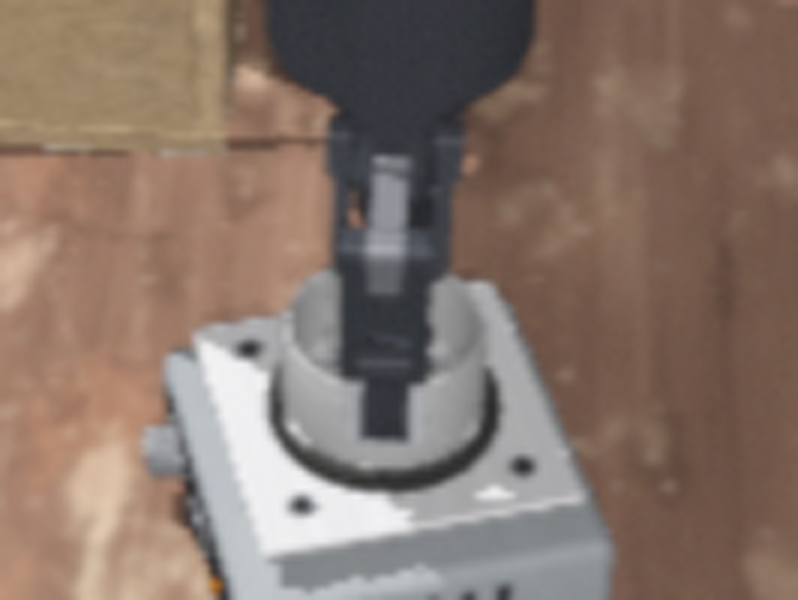

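```bash
python3 -m creep '[[0,0,0,0,0,0],[0,0,0,0,0,0],[0,0,0,0,0,0],[0,0,0,0,0,0]]' 1; python3 -m creep '[[-0.15,0,0,0,0,0],[-0.2,0,0,0,0,0],[-0.2,0,0,0,0,0],[-0.1,0,0,0,0,0],[0,0,0,0,0,0]]'; python3 - <<'E'
from h import *
import pickle
print(rel([.61,-.2,.2]),rot())
I,C=cam("wrist"); cv2.imwrite("pics/w6.png",I); pickle.dump((I,C),open("p6.pkl","wb"))
I,C=cam("side");crop(I,270,250,133,100,6,"d6")
E
```

```text
time: 5.95
eef_pos: [0.4976, -0.3363, 0.0762]
ee_rot: [-0.002, 1.568, -0.001]
wrist_force: [0.5, -0.4, 0.0]
finger_gap: 0.0857
time: 6.37
eef_pos: [0.4954, -0.3348, 0.2093]
ee_rot: [0.001, 1.573, 0.001]
wrist_force: [1.6, -0.1, -1.2]
finger_gap: 0.0853
[0.0464 0.6741 0.5732] [ 0.     -0.0007 -0.0004]
```

View pics/w6.png

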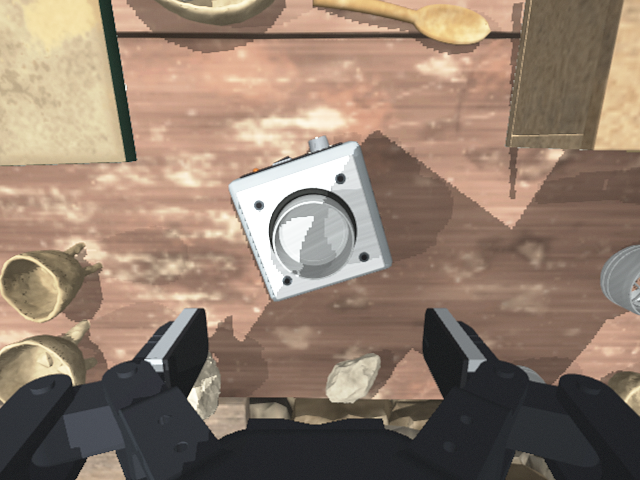

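View pics/d6.png

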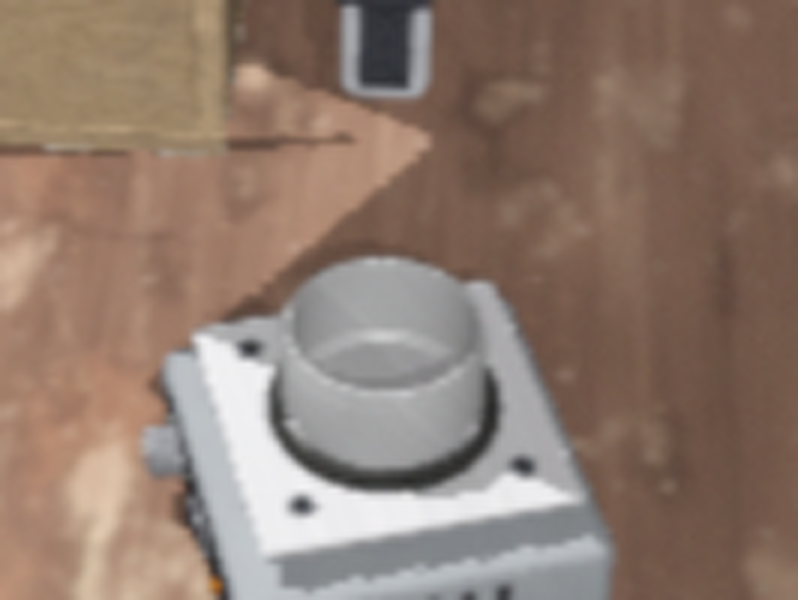

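```bash
python3 - <<'E'
from h import *
import pickle
I,C=pickle.load(open("p6.pkl","rb"))
crop(I,260,180,110,110,5,"w6c")
E
python3 -m creep '[[0,0.13,0.11,0,0,0],[0,0.13,0.11,0,0,0],[0,0.13,0.11,0,0,0],[0,0.13,0.11,0,0,0],[0,0.13,0.11,0,0,0],[0,0,0,0,0,0]]'; python3 - <<'E'
from h import *
import pickle
print(rot())
I,C=cam("wrist"); cv2.imwrite("pics/w7.png",I); pickle.dump((I,C),open("p7.pkl","wb"))
E
```

```text
time: 6.97
eef_pos: [0.6048, -0.1997, 0.1949]
ee_rot: [0.011, 1.587, 0.001]
wrist_force: [1.2, -0.9, -1.1]
finger_gap: 0.0855
[-0.0019 -0.0052 -0.0024]
```

View pics/w6c.png

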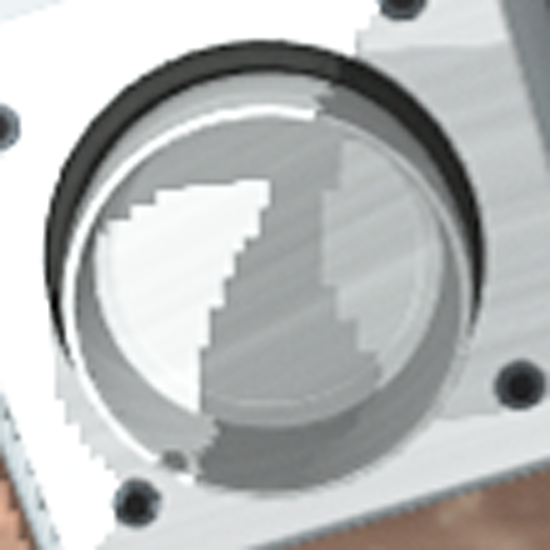

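View pics/w7.png

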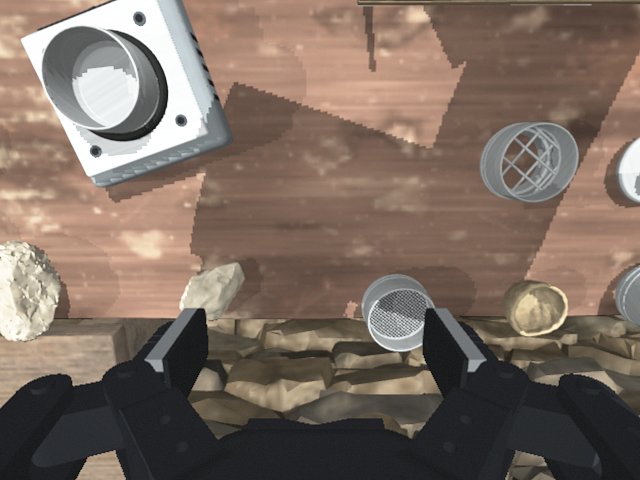

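```bash
python3 - <<'E'
from h import *
import pickle
I,C=pickle.load(open("p6.pkl","rb"))
print("pan",fit(C,[.495,-.336],.0295,.084,272.4,355,200.8,278.6),fit(C,[.495,-.336,.084],.0295,None,272.4,355,200.8,278.6))
print("ring",fit(C,[.495,-.336,.055],.036,None,269,356.8,188,None))
I,C=pickle.load(open("p7.pkl","rb"))
crop(I,350,265,100,100,6,"w7c")
E
```

```text
pan (array([ 0.4945, -0.3356]), array([ 0.6007, -0.601 , -0.3491,  0.3541])) (array([ 0.4943, -0.3356,  0.0849]), array([ 0.4646, -0.4648, -0.4672,  0.4975]))
ring (array([ 0.4968, -0.3363,  0.0484]), array([-0.,  0., -0.]))
```

View pics/w7c.png

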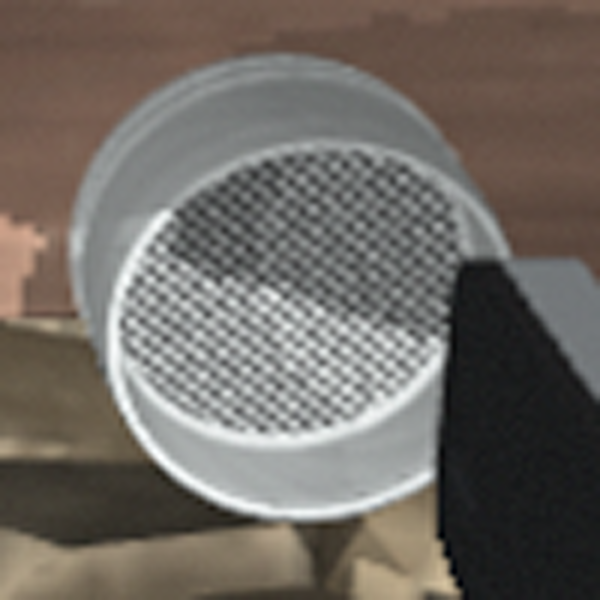

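```bash
python3 - <<'E'
from h import *
import pickle
I,C=pickle.load(open("p7.pkl","rb"))
print(fit(C,[.68,-.125,.042],.0295,None,368,435.3,288.7,351.7),fit(C,[.68,-.125],.0295,.042,368,435.3,288.7,351.7))
print(rel([.678,-.126,.1]))
E
```

```text
(array([ 0.6823, -0.124 ,  0.0392]), array([-0.452 ,  0.4512,  0.4846, -0.5095])) (array([ 0.681 , -0.1248]), array([-0.7852,  0.7847,  0.2068, -0.1828]))
[0.4691 0.376  0.3791]
```

```bash
python3 -m creep '[[0.1,0.1,0.1,-0.002,-0.005,-0.002],[0.12,0.1,0.1,0,0,0],[0.12,0.1,0.1,0,0,0],[0.12,0.08,0.09,0,0,0],[0,0,0,0,0,0]]'; python3 - <<'E'
from h import *
import pickle
print(rel([.681,-.1245,.025]),rot())
I,C=cam("wrist"); cv2.imwrite("pics/w8.png",I); pickle.dump((I,C),open("p8.pkl","wb"))
E
```

```text
time: 7.43
eef_pos: [0.6802, -0.1251, 0.0927]
ee_rot: [0.002, 1.578, -0.002]
wrist_force: [-0.3, 0.2, -1.6]
finger_gap: 0.0854
[0.3386 0.0032 0.0066] [-0.001  -0.0022 -0.    ]
```

View pics/w8.png

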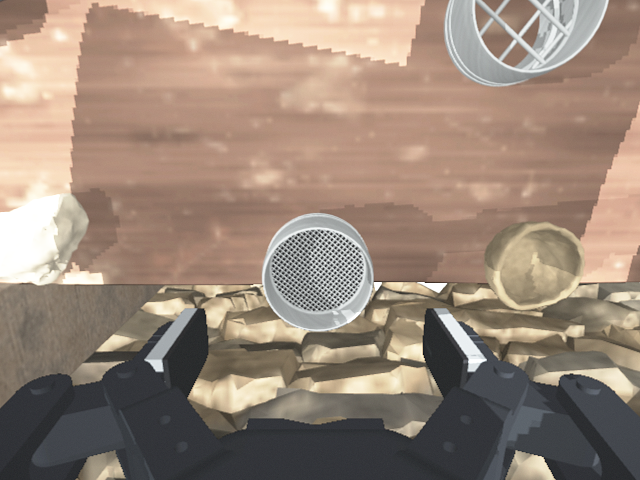

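```bash
python3 - <<'E'
from h import *
I,C=cam("side")
for p in [(.72,-.16,.06),(.72,-.16,.16),(.72,-.09,.06),(.72,-.09,.16),(.75,-.09,.16)]:
    q=proj(C,p)[0]; print(p,q); cv2.circle(I,tuple(int(round(v)) for v in q),2,(0,0,255),-1)
crop(I,340,80,200,200,4,"d8"); 
E
```

```text
(0.72, -0.16, 0.06) [447.4252 259.3173]
(0.72, -0.16, 0.16) [454.7471 219.0045]
(0.72, -0.09, 0.06) [443.7364 239.2661]
(0.72, -0.09, 0.16) [450.491  199.9503]
(0.75, -0.09, 0.16) [465.3066 200.6039]
```

View pics/d8.png

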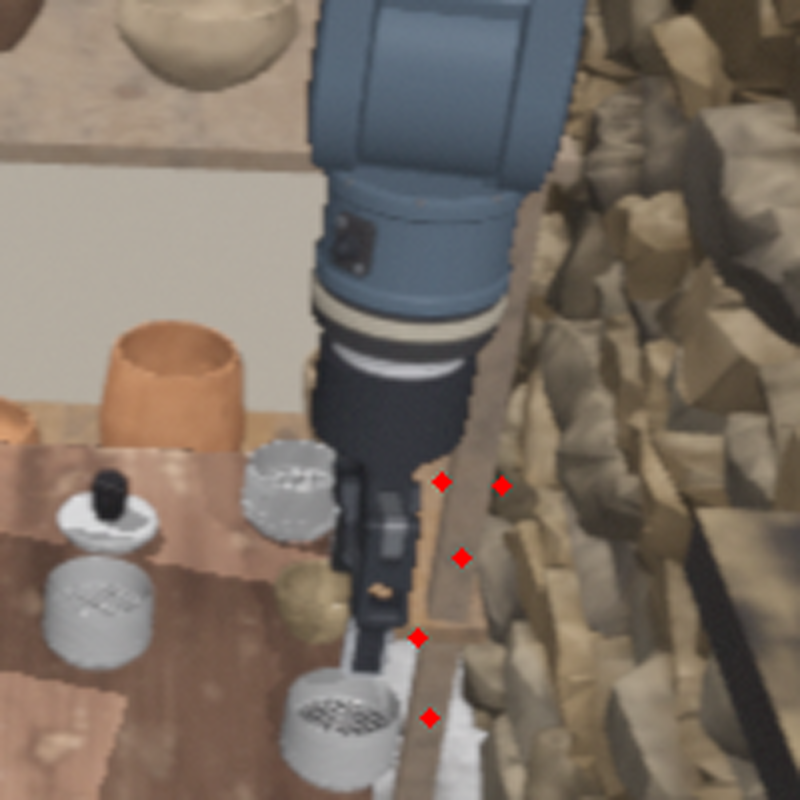

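```bash
python3 -m creep '[[0.1,0.003,0.004,-0.001,-0.002,0],[0.1,0,0,0,0,0],[0.1,0,0,0,0,0],[0.03,0,0,0,0,0]]'; python3 - <<'E'
from h import *
print(rel([.6812,-.1245,.025]),rot())
E
```

```text
time: 7.87
eef_pos: [0.6802, -0.1328, 0.0337]
ee_rot: [0.001, 1.562, -0.007]
wrist_force: [-0.6, 0.1, 0.0]
finger_gap: 0.0854
[0.0434 0.0416 0.0043] [-0.0017  0.0027  0.0012]
```

```bash
python3 -m creep '[[0.015,0.041,0.004,-0.0017,0.0027,0.001],[0.02,0,0,0,0,0],[0,0,0,0,0,0]]'; python3 - <<'E'
from h import *
print(rel([.6812,-.1245,.025]),rot(),manip.state()["qpos"])
E
```

```text
time: 8.12
eef_pos: [0.6801, -0.1267, 0.0281]
ee_rot: [0.001, 1.571, -0.003]
wrist_force: [-0.0, 1.4, 1.0]
finger_gap: 0.0852
[0.0155 0.0109 0.0056] [-0.0008 -0.0001  0.0003] [-0.1838  0.7135  0.1914  1.0488 -0.0008 -0.1811]
```

```bash
python3 -m creep '[[0.018,0.011,0.006,-0.001,0,0],[0,0,0,0,0,0]]'; python3 -m creep '[[0.003,0,0,0,0,0],[0.003,0,0,0,0,0],[0.003,0,0,0,0,0],[0.003,0,0,0,0,0],[0.003,0,0,0,0,0],[0,0,0,0,0,0]]' 0 40; python3 - <<'E'
from h import *
import pickle
print(rel([.6812,-.1245,.025]),rot(),manip.state()["qpos"])
I,C=cam("wrist"); cv2.imwrite("pics/w9.png",I); pickle.dump((I,C),open("p9.pkl","wb"))
E
```

```text
time: 8.28
eef_pos: [0.6823, -0.1247, 0.0263]
ee_rot: [-0.001, 1.569, -0.001]
wrist_force: [0.7, 0.2, 0.5]
finger_gap: 0.0853
time: 8.78
eef_pos: [0.6838, -0.1248, 0.0269]
ee_rot: [-0.003, 1.564, -0.001]
wrist_force: [-0.8, 0.1, -0.8]
finger_gap: 0.0603
[ 0.0096  0.0017 -0.0131] [0.0004 0.002  0.0007] [-0.1802  0.715   0.1911  1.0402 -0.0009 -0.1813]
```

View pics/w9.png

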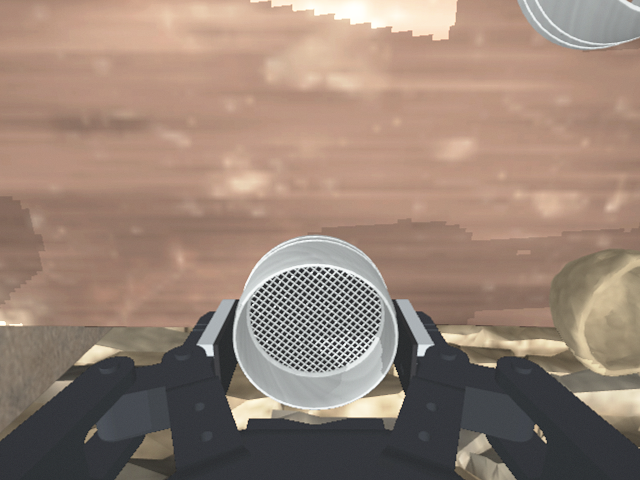

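```bash
python3 -m creep '[[-0.15,0,0,0,0.002,0],[-0.17,0,0,0,0,0],[-0.15,-0.06,-0.06,0,0,0],[-0.05,-0.13,-0.12,0,0,0],[-0.02,-0.13,-0.12,0,0,0],[0,-0.13,-0.12,0,0,0],[0,-0.13,-0.12,0,0,0],[0,-0.13,-0.12,0,0,0],[0,-0.13,-0.12,0,0,0],[0,-0.12,-0.1,0,0,0],[0,0,0,0,0,0]]'; python3 - <<'E'
from h import *
print(rel([.497,-.3356,.125]),rot())
E
```

```text
time: 9.75
eef_pos: [0.5014, -0.3228, 0.1388]
ee_rot: [-0.009, 1.572, 0.002]
wrist_force: [-0.7, -0.2, -0.3]
finger_gap: 0.0603
[ 0.0693 -0.0635 -0.0222] [ 0.0022 -0.0002  0.0013]
```

```bash
python3 -m creep '[[0.02,-0.035,-0.012,0.0022,0,0.001],[0.03,-0.03,-0.01,0,0,0],[0,0,0,0,0,0]]'; python3 - <<'E'
from h import *
import pickle
print(rel([.497,-.3356,.125]),rot())
I,C=cam("wrist"); cv2.imwrite("pics/w10.png",I); pickle.dump((I,C),open("p10.pkl","wb"))
crop(I,220,210,190,200,3,"w10c")
I,C=cam("side");crop(I,270,210,133,100,6,"d10")
I,C=cam("scene");crop(I,330,220,133,100,6,"s10")
E
```

```text
time: 10.0
eef_pos: [0.4961, -0.338, 0.1282]
ee_rot: [0.002, 1.571, -0.003]
wrist_force: [-0.1, 0.6, -2.0]
finger_gap: 0.0603
[0.0158 0.012  0.0043] [-0.0009  0.      0.0003]
```

View pics/w10c.png

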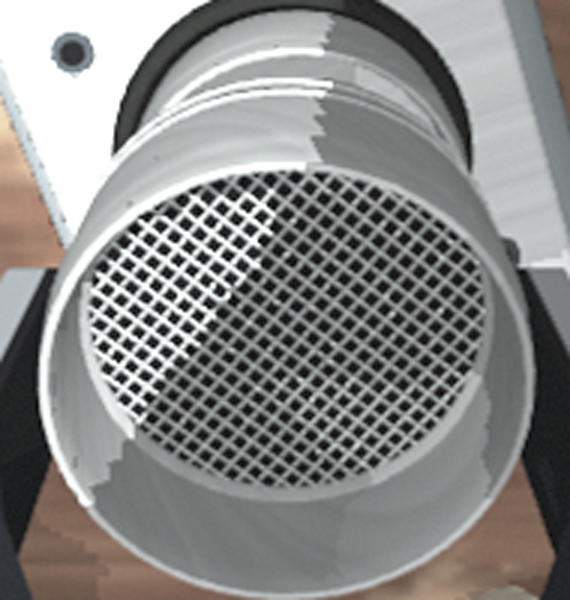

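View pics/d10.png

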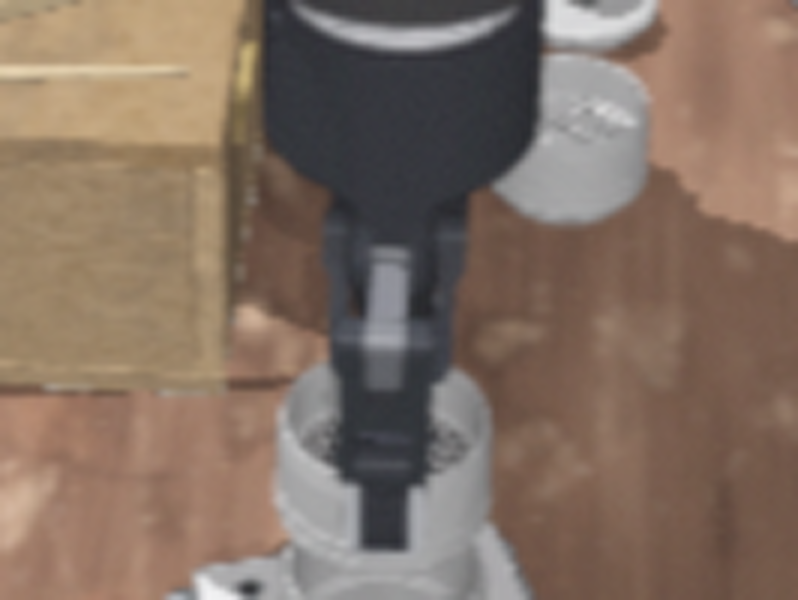

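View pics/s10.png

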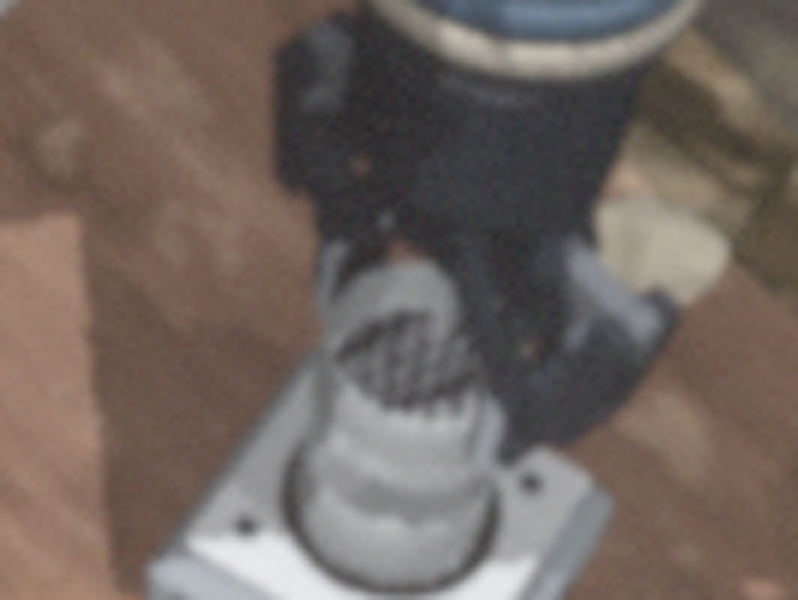

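```bash
python3 - <<'E'
from h import *
import pickle
I,C=pickle.load(open("p10.pkl","rb"))
p=fit(C,[.496,-.333,.14],.0295,None,234,397.7,264.3,410);print(p, p[0]-manip.state()["eef_pos"])
E
python3 -m creep '[[0.025,0.012,0.004,-0.001,0,0],[0.02,0,-0.003,0,0,0]]'; python3 - <<'E'
from h import *
print(rel([.497,-.3356,.103]),rot())
E
```

```text
(array([ 0.4946, -0.3378,  0.1415]), array([-0.129 ,  0.1291,  0.1368, -0.1554])) [-0.0024 -0.0009  0.0123]
time: 10.32
eef_pos: [0.4987, -0.3335, 0.1204]
ee_rot: [-0.004, 1.569, 0.002]
wrist_force: [0.4, 0.4, -1.1]
finger_gap: 0.0606
[ 0.0868 -0.0103 -0.009 ] [0.0012 0.0007 0.0005]
```

```bash
python3 -m creep '[[0.02,-0.01,-0.01,0.001,0,0],[0.015,0,-0.003,0,0,0],[0.015,0,-0.003,0,0,0]]'; python3 - <<'E'
from h import *
print(rel([.497,-.3356,.103]),rot())
E
```

```text
time: 10.57
eef_pos: [0.496, -0.3342, 0.1087]
ee_rot: [-0.003, 1.569, 0.001]
wrist_force: [0.4, -0.3, -0.4]
finger_gap: 0.0606
[ 0.0286 -0.0069  0.005 ] [0.0009 0.0005 0.0004]
```

```bash
python3 -m creep '[[0.01,-0.006,0.004,0.001,0,0],[0.01,0,-0.002,0,0,0]]';python3 - <<'E'
from h import *
print(rel([.497,-.3356,.103]),rot())
E
```

```text
time: 10.73
eef_pos: [0.4961, -0.3352, 0.1038]
ee_rot: [-0.0, 1.57, -0.001]
wrist_force: [1.0, 0.5, -1.3]
finger_gap: 0.0604
[ 0.0041 -0.0018  0.0043] [-0.0002  0.0003  0.0003]
```

```bash
python3 -m creep '[[0.006,-0.001,0.003,0,0,0]]';python3 -m creep '[[0.004,0,0,0,0,0]]'; python3 - <<'E'
from h import *
print(rel([.497,-.3356,.103]),rot())
E
```

```text
time: 10.82
eef_pos: [0.4965, -0.3354, 0.1025]
ee_rot: [-0.0, 1.57, -0.001]
wrist_force: [-11.6, 6.8, 28.5]
finger_gap: 0.0605
time: 10.9
eef_pos: [0.4964, -0.3354, 0.1025]
ee_rot: [0.0, 1.57, -0.001]
wrist_force: [-8.1, 6.8, 24.4]
finger_gap: 0.0603
[-0.0024 -0.0011  0.0032] [-0.0003  0.0003  0.0003]
```

```bash
python3 -m creep '[[-0.004,0,0,0,0,0]]';python3 - <<'E'
from h import *
I,C=cam("wrist");a=cv2.resize(I[200:410,220:410],None,fx=1.9,fy=1.9)
I,C=cam("side");b=cv2.resize(I[245:345,270:370],(400,400),interpolation=cv2.INTER_CUBIC)
cv2.imwrite("pics/w11.png",np.hstack([a[:399],b[:399]]))
E
```

```text
time: 10.98
eef_pos: [0.4963, -0.3354, 0.1036]
ee_rot: [0.0, 1.57, -0.002]
wrist_force: [0.0, 0.1, 0.2]
finger_gap: 0.0604
```

View pics/w11.png

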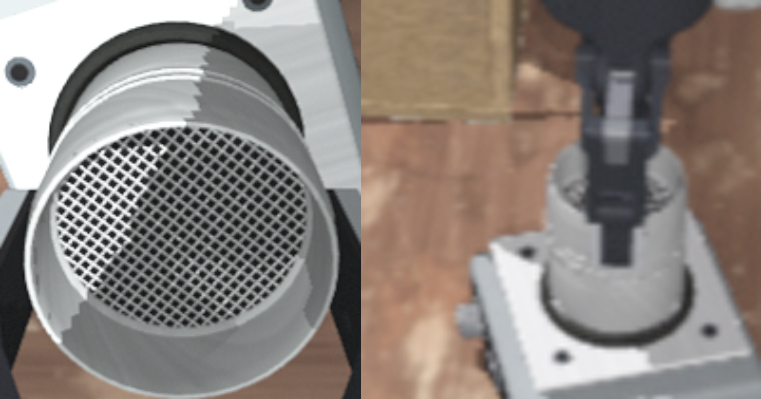

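```bash
python3 -m creep '[[0.003,0,0,0,0,0]]'; python3 -m creep '[[0,0,0,0,0,0],[0,0,0,0,0,0],[0,0,0,0,0,0],[0,0,0,0,0,0]]' 1; python3 -m creep '[[-0.15,0,0,0,0,0],[-0.2,0,0,0,0,0],[-0.2,0,0,0,0,0],[-0.05,0,0,0,0,0],[0,0,0,0,0,0]]'; python3 - <<'E'
from h import *
import pickle
print(rel([.61,0.05,.2]),rot())
I,C=cam("wrist"); cv2.imwrite("pics/w12.png",I); pickle.dump((I,C),open("p12.pkl","wb"))
a=cv2.resize(I[170:295,250:375],(400,400),interpolation=cv2.INTER_CUBIC)
I,C=cam("side");b=cv2.resize(I[245:345,270:370],(400,400),interpolation=cv2.INTER_CUBIC)
cv2.imwrite("pics/w12c.png",np.hstack([a,b]))
E
```

```text
time: 11.17
eef_pos: [0.4966, -0.3356, 0.1031]
ee_rot: [-0.0, 1.569, -0.002]
wrist_force: [0.2, -1.0, -0.2]
finger_gap: 0.0604
time: 11.5
eef_pos: [0.4967, -0.3358, 0.1027]
ee_rot: [-0.0, 1.569, -0.002]
wrist_force: [-0.2, -0.7, 0.5]
finger_gap: 0.0853
time: 11.92
eef_pos: [0.4949, -0.3345, 0.2254]
ee_rot: [0.002, 1.574, 0.0]
wrist_force: [0.5, -0.3, 0.0]
finger_gap: 0.0853
[0.1286 1.9228 0.5738] [-0.0003 -0.0009 -0.0005]
```

View pics/w12c.png

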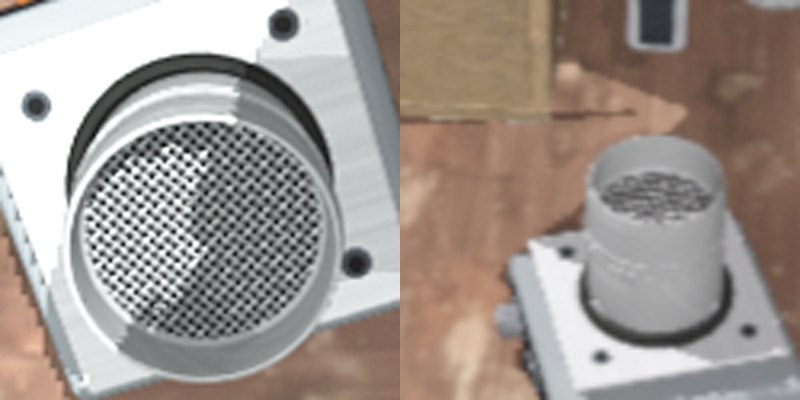

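```bash
python3 -m creep '[[0.02,0.17,0.05,0,0,0],[0.01,0.17,0.05,0,0,0],[0.01,0.17,0.05,0,0,0],[0.01,0.17,0.05,0,0,0],[0.01,0.17,0.05,0,0,0],[0.01,0.17,0.05,0,0,0],[0.01,0.17,0.05,0,0,0],[0.01,0.17,0.05,0,0,0],[0.01,0.17,0.05,0,0,0],[0.01,0.17,0.05,0,0,0],[0.01,0.1,0.05,0,0,0],[0,0,0,0,0,0]]'; python3 - <<'E'
from h import *
import pickle
I,C=pickle.load(open("p12.pkl","rb"))
print("fine",fit(C,[.495,-.336],.0295,.118,270.9,357.8,206.3,289.7),fit(C,[.495,-.336,.118],.0295,None,270.9,357.8,206.3,289.7))
print(rot())
I,C=cam("wrist"); cv2.imwrite("pics/w13.png",I); pickle.dump((I,C),open("p13.pkl","wb"))
E
```

```text
time: 13.02
eef_pos: [0.5991, 0.0423, 0.1736]
ee_rot: [0.011, 1.604, 0.0]
wrist_force: [1.1, 0.6, 0.0]
finger_gap: 0.0853
fine (array([ 0.495 , -0.3348]), array([-0.0293,  0.0294,  0.0378, -0.041 ])) (array([ 0.4949, -0.3348,  0.118 ]), array([-0.0337,  0.0337,  0.034 , -0.0364]))
[-0.0022 -0.0106 -0.0023]
```

View pics/w13.png

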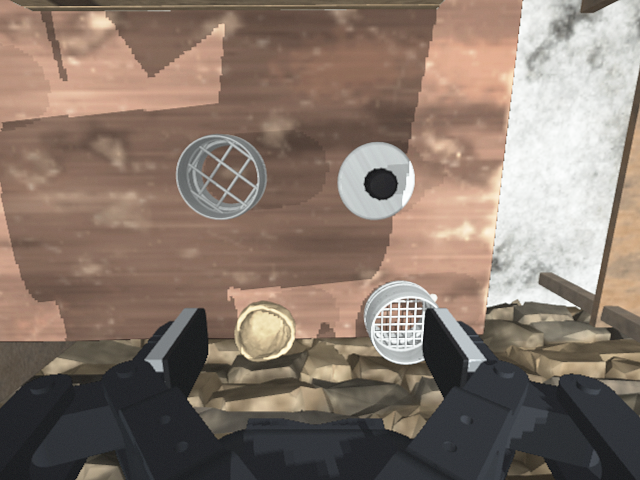

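```bash
python3 - <<'E'
from h import *
import pickle
I,C=pickle.load(open("p13.pkl","rb"))
a=cv2.resize(I[270:370,350:450],(400,400),interpolation=cv2.INTER_CUBIC)
b=cv2.resize(I[127:227,172:272],(400,400),interpolation=cv2.INTER_CUBIC)
cv2.imwrite("pics/w13c.png",np.hstack([a,b]))
crop(I,330,130,100,100,4,"w13d")
E
```

```text
(no output)
```

View pics/w13c.png

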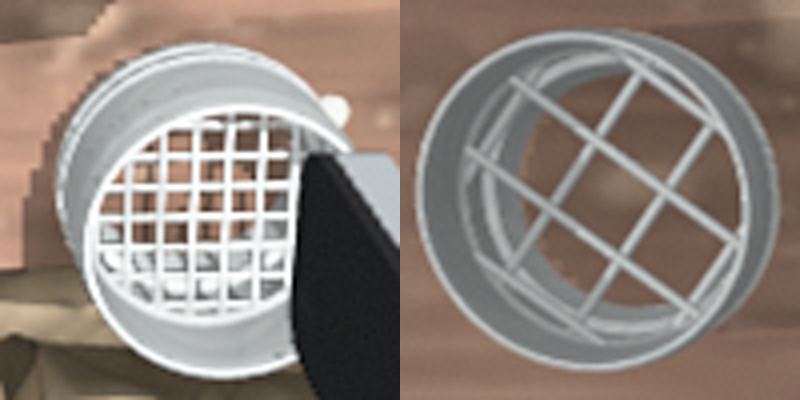

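View pics/w13d.png

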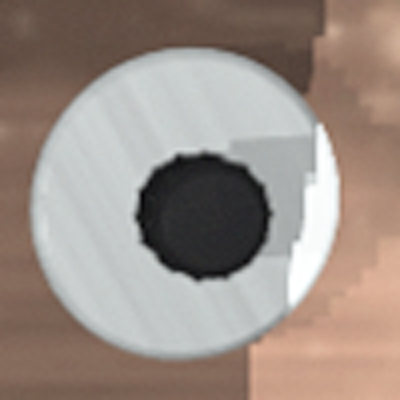

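```bash
python3 - <<'E'
from h import *
import pickle
I,C=pickle.load(open("p13.pkl","rb"))
print("med",fit(C,[.673,.117],.0295,.042,371.25,None,296,365),fit(C,[.673,.117,.042],.0295,None,371.25,None,296,365))
print("coarse",fit(C,[.553,-.026],.0295,.042,176,259,134.5,219.5),fit(C,[.553,-.026,.042],.0295,None,176,259,134.5,219.5))
print("lid",fit(C,[.556,.09],.031,.013,337.5,415,141.5,220),fit(C,[.556,.09,.013],.031,None,337.5,415,141.5,220))
print("knob",fit(C,[.556,.09],.011,.042,364.3,398,167.5,200))
print(rel([.673,.116,.1]))
E
```

```text
med (array([0.6706, 0.1169]), array([-0.0012,  0.7081, -0.7843])) (array([0.6676, 0.1159, 0.0477]), array([0., 0., 0.]))
coarse (array([ 0.5494, -0.0256]), array([-0.2501,  0.2515,  0.2739, -0.2921])) (array([ 0.5494, -0.0256,  0.0421]), array([-0.2675,  0.269 ,  0.2579, -0.2731]))
lid (array([0.5552, 0.0923]), array([-0.3659,  0.3669, -0.3566,  0.4179])) (array([0.5554, 0.0927, 0.0102]), array([ 0.0086, -0.0086, -0.0082,  0.0087]))
knob (array([0.5544, 0.0908]), array([ 1.4711, -1.4719,  0.6639, -0.7242]))
[0.3566 0.3757 0.3831]
```

```bash
python3 - <<'E'
from h import *
import pickle
w=pickle.load(open("d0.pkl","rb"))["wrist"][1]
I,C=pickle.load(open("p13.pkl","rb"))
print(tri([(w,np.array([490,52.])),(C,np.array([434,297.5]))]))
E
python3 -m creep '[[0.08,0.1,0.1,-0.002,-0.01,-0.002],[0.09,0.1,0.1,0,0,0],[0.09,0.1,0.1,0,0,0],[0.09,0.08,0.09,0,0,0],[0,0,0,0,0,0]]'; python3 - <<'E'
from h import *
import pickle
print(rel([.6705,.1165,.025]),rot())
I,C=cam("wrist"); cv2.imwrite("pics/w14.png",I); pickle.dump((I,C),open("p14.pkl","wb"))
E
```

```text
(array([0.6555, 0.1463, 0.0109]), [array([-0.7, -0. ]), array([0.1, 0.7])])
time: 13.48
eef_pos: [0.6751, 0.1153, 0.0941]
ee_rot: [0.001, 1.579, -0.005]
wrist_force: [0.5, -0.7, -1.4]
finger_gap: 0.0852
[ 0.3459  0.0067 -0.0206] [-0.0012 -0.0025  0.0007]
```

View pics/w14.png

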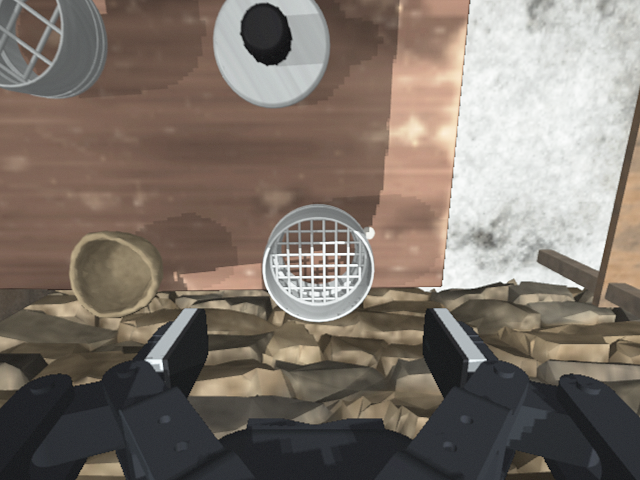

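```bash
python3 - <<'E'
from h import *
import pickle
w=pickle.load(open("d0.pkl","rb"))["wrist"][1]
I,C=pickle.load(open("p14.pkl","rb")); _,B=pickle.load(open("p13.pkl","rb"))
crop(I,255,195,130,130,4.5,"w14c")
print(tri([(w,np.array([490,52.])),(B,np.array([434,297.5])),(C,np.array([370,233.]))]))
print(tri([(B,np.array([434,297.5])),(C,np.array([370,233.]))]))
E
```

```text
(array([0.6594, 0.1491, 0.0019]), [array([-0.6, -1.1]), array([-0.4,  0.8]), array([-0.8, -0.3])])
(array([ 0.6601,  0.1502, -0.0009]), [array([-0.2,  0.2]), array([ 0.3, -0.3])])
```

View pics/w14c.png

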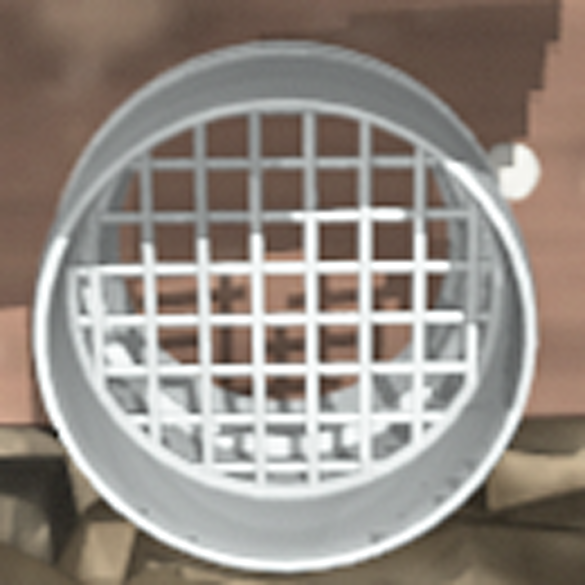

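```bash
python3 - <<'E'
from h import *
import pickle
I,C=pickle.load(open("p14.pkl","rb"))
print("med",fit(C,[.673,.117],.0295,.042,262.8,374.3,216.8,322.1),fit(C,[.673,.117,.042],.0295,None,262.8,374.3,216.8,322.1))
E
python3 -m creep '[[0.1,0.004,-0.015,-0.001,-0.002,0],[0.1,0,0,0,0,0],[0.08,0,0,0,0,0],[0.03,0,0,0,0,0]]'; python3 - <<'E'
from h import *
print(rel([.671,.1165,.025]),rot())
E
```

```text
med (array([0.6707, 0.117 ]), array([ 0.0984, -0.0983,  0.1485, -0.1853])) (array([0.6705, 0.117 , 0.0424]), array([-0.0374,  0.0374,  0.0381, -0.0414]))
time: 13.87
eef_pos: [0.6697, 0.1099, 0.0319]
ee_rot: [0.0, 1.572, -0.006]
wrist_force: [-0.4, -0.4, -1.0]
finger_gap: 0.0853
[0.0342 0.0333 0.0062] [-0.0013 -0.0003  0.0012]
```

```bash
python3 -m creep '[[0.015,0.035,0.005,-0.001,0,0.001],[0.02,0,0,0,0,0],[0,0,0,0,0,0]]'; python3 - <<'E'
from h import *
print(rel([.671,.117,.025]),rot())
E
```

```text
time: 14.12
eef_pos: [0.6694, 0.1147, 0.0245]
ee_rot: [0.002, 1.574, -0.003]
wrist_force: [0.4, -0.2, 0.3]
finger_gap: 0.0855
[-0.0027  0.0115  0.0082] [-0.0011 -0.0009  0.0003]
```

```bash
python3 -m creep '[[0.002,0.012,0.008,-0.001,0,0],[0,0,0,0,0,0]]'; python3 -m creep '[[0.003,0,0,0,0,0],[0.003,0,0,0,0,0],[0.003,0,0,0,0,0],[0.003,0,0,0,0,0],[0.003,0,0,0,0,0],[0,0,0,0,0,0]]' 0 40; python3 - <<'E'
from h import *
import pickle
print(rel([.671,.117,.025]),rot())
I,C=cam("wrist"); cv2.imwrite("pics/w15.png",I); pickle.dump((I,C),open("p15.pkl","wb"))
E
```

```text
time: 14.28
eef_pos: [0.6718, 0.1171, 0.0256]
ee_rot: [-0.0, 1.572, -0.001]
wrist_force: [-0.1, 0.5, 0.7]
finger_gap: 0.0855
time: 14.78
eef_pos: [0.6733, 0.1175, 0.0263]
ee_rot: [-0.0, 1.567, 0.0]
wrist_force: [0.1, -0.0, -1.9]
finger_gap: 0.06
[ 0.0065 -0.0025 -0.0117] [ 0.0001  0.0011 -0.    ]
```

View pics/w15.png

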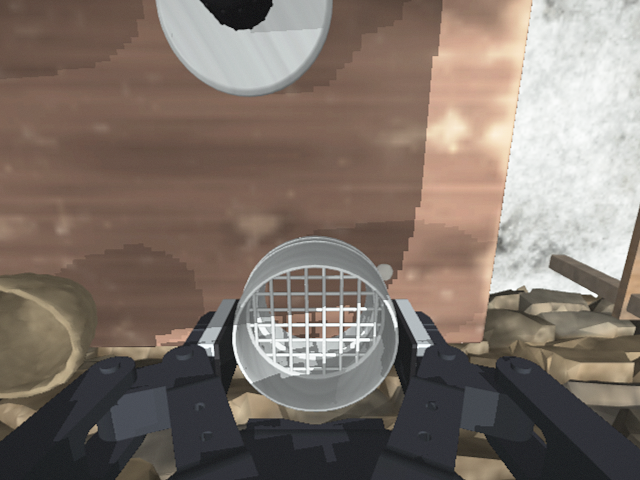

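```bash
python3 -m creep '[[-0.15,0,0,0,0.001,0],[-0.18,0,0,0,0,0],[-0.18,0,-0.03,0,0,0],[-0.15,-0.08,-0.06,0,0,0],[-0.04,-0.16,-0.07,0,0,0],[0,-0.16,-0.07,0,0,0],[0,-0.16,-0.07,0,0,0],[0,-0.16,-0.07,0,0,0],[0,-0.16,-0.07,0,0,0],[0,-0.16,-0.06,0,0,0],[0,-0.16,-0.06,0,0,0],[0,-0.1,-0.04,0,0,0]]'; python3 - <<'E'
from h import *
print(rel([.4975,-.335,.175]),rot())
E
```

```text
time: 15.83
eef_pos: [0.5497, -0.1483, 0.1721]
ee_rot: [-0.008, 1.569, 0.006]
wrist_force: [0.3, -0.9, -1.1]
finger_gap: 0.0599
[-0.0138 -0.9313 -0.2694] [0.0029 0.0006 0.0004]
```

```bash
python3 -m creep '[[-0.015,-0.17,-0.05,0.002,0,0],[0,-0.17,-0.05,0,0,0],[0,-0.17,-0.05,0,0,0],[0,-0.17,-0.05,0,0,0],[0,-0.16,-0.05,0,0,0],[0,-0.08,-0.02,0,0,0],[0,0,0,0,0,0]]'; python3 - <<'E'
from h import *
print(rel([.4975,-.335,.165]),rot())
E
```

```text
time: 16.42
eef_pos: [0.4905, -0.3453, 0.1759]
ee_rot: [-0.001, 1.567, -0.003]
wrist_force: [-0.0, -0.8, -1.0]
finger_gap: 0.0602
[0.0546 0.0518 0.0348] [-0.0003  0.0012  0.001 ]
```

```bash
python3 -m creep '[[0.02,0.03,0.02,0,0.001,0.001],[0.03,0.02,0.012,0,0,0],[0,0,0,0,0,0]]'; python3 - <<'E'
from h import *
import pickle
print(rel([.4975,-.335,.165]),rot())
I,C=cam("wrist"); cv2.imwrite("pics/w16.png",I); pickle.dump((I,C),open("p16.pkl","wb"))
a=cv2.resize(I[210:420,220:410],None,fx=1.9,fy=1.9)
I,C=cam("side");b=cv2.resize(I[215:315,270:370],(400,400),interpolation=cv2.INTER_CUBIC)
cv2.imwrite("pics/w16c.png",np.hstack([a[:399],b[:399]]))
E
```

```text
time: 16.67
eef_pos: [0.4974, -0.3343, 0.1648]
ee_rot: [0.003, 1.57, -0.002]
wrist_force: [-0.1, 0.7, -0.9]
finger_gap: 0.0601
[-0.0012 -0.0033  0.0003] [-0.001   0.0001 -0.0003]
```

View pics/w16c.png

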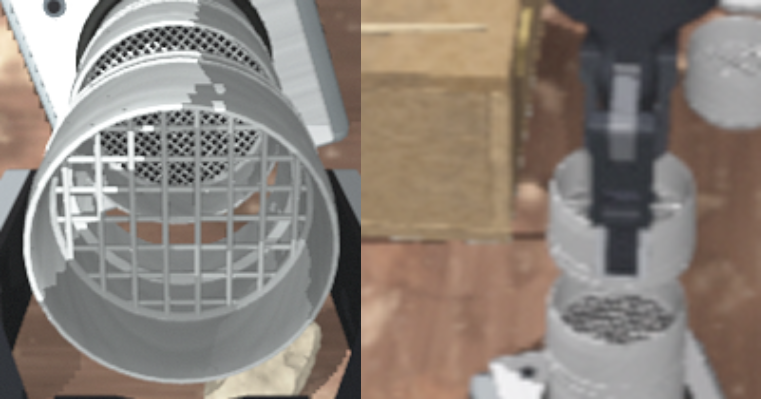

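```bash
python3 - <<'E'
from h import *
import pickle
I,C=pickle.load(open("p16.pkl","rb"))
p=fit(C,[.496,-.333,.18],.0295,None,233.2,398.9,266.3,411.6);print(p, p[0]-manip.state()["eef_pos"])
E
python3 -m creep '[[0.04,-0.002,-0.004,-0.001,0,0],[0.03,0,-0.003,0,0,0]]'; python3 - <<'E'
from h import *
print(rel([.4975,-.335,.1363]),rot())
E
```

```text
(array([ 0.4961, -0.3341,  0.1791]), array([ 0.3417, -0.3418, -0.3629,  0.4126])) [-0.0014  0.0006  0.0134]
time: 16.93
eef_pos: [0.4974, -0.334, 0.1521]
ee_rot: [-0.003, 1.568, 0.002]
wrist_force: [0.2, 0.5, -1.5]
finger_gap: 0.06
[ 0.079  -0.0051  0.0005] [0.0011 0.0008 0.0003]
```

```bash
python3 -m creep '[[0.025,-0.005,-0.003,0.001,0.001,0],[0.015,0,-0.003,0,0,0],[0.01,0,-0.002,0,0,0]]'; python3 - <<'E'
from h import *
print(rel([.497,-.335,.1363]),rot())
E
```

```text
time: 17.18
eef_pos: [0.4954, -0.3339, 0.1398]
ee_rot: [-0.001, 1.573, 0.001]
wrist_force: [-1.1, 0.1, -0.5]
finger_gap: 0.0601
[ 0.0175 -0.0053  0.008 ] [ 0.0005 -0.0006  0.    ]
```

```bash
python3 -m creep '[[0.008,-0.005,0.008,0,0,0],[0.006,0,0,0,0,0]]'; python3 - <<'E'
from h import *
print(rel([.497,-.335,.1363]),rot())
E
```

```text
time: 17.35
eef_pos: [0.4967, -0.3349, 0.1362]
ee_rot: [-0.001, 1.573, 0.001]
wrist_force: [-0.6, -0.0, -0.1]
finger_gap: 0.0601
[-0.0004 -0.0005  0.0013] [ 0.0004 -0.0008 -0.0001]
```

```bash
python3 -m creep '[[0.005,0,0.001,0,0,0]]'; python3 -m creep '[[0.004,0,0,0,0,0]]'
```

```text
time: 17.43
eef_pos: [0.4972, -0.3351, 0.1359]
ee_rot: [-0.001, 1.573, 0.001]
wrist_force: [-6.6, 3.8, 23.2]
finger_gap: 0.0603
time: 17.52
eef_pos: [0.4974, -0.3352, 0.136]
ee_rot: [-0.001, 1.572, 0.001]
wrist_force: [-4.7, 4.2, 13.7]
finger_gap: 0.0597
```

Seated contact at 0.136 as predicted (0.1363). Release and retreat.

```bash
python3 -m creep '[[-0.001,0,0,0,0,0]]'; python3 -m creep '[[0,0,0,0,0,0],[0,0,0,0,0,0],[0,0,0,0,0,0],[0,0,0,0,0,0]]' 1; python3 -m creep '[[-0.15,0,0,0,0,0],[-0.2,0,0,0,0,0],[-0.15,0,0,0,0,0],[0,0,0,0,0,0]]'; python3 - <<'E'
from h import *
import pickle
print(rel([.54,-0.026,.16]),rot())
I,C=cam("wrist"); cv2.imwrite("pics/w17.png",I); pickle.dump((I,C),open("p17.pkl","wb"))
a=cv2.resize(I[180:310,250:380],(400,400),interpolation=cv2.INTER_CUBIC)
I,C=cam("side");b=cv2.resize(I[225:345,260:380],(400,400),interpolation=cv2.INTER_CUBIC)
cv2.imwrite("pics/w17c.png",np.hstack([a,b]))
E
```

```text
time: 17.6
eef_pos: [0.4975, -0.3353, 0.1367]
ee_rot: [-0.001, 1.571, 0.0]
wrist_force: [0.3, -0.3, -1.3]
finger_gap: 0.0602
time: 17.93
eef_pos: [0.498, -0.3358, 0.1373]
ee_rot: [-0.002, 1.57, -0.001]
wrist_force: [0.1, -0.8, -0.1]
finger_gap: 0.085
time: 18.27
eef_pos: [0.4961, -0.3345, 0.2386]
ee_rot: [0.001, 1.575, 0.002]
wrist_force: [-0.2, -0.3, 0.2]
finger_gap: 0.0854
[0.3949 1.5419 0.2218] [ 0.0002 -0.0013 -0.0006]
```

View pics/w17c.png

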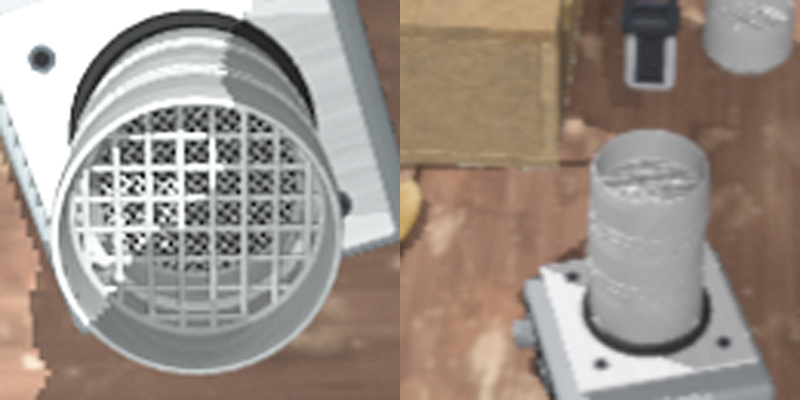

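```bash
python3 -m creep '[[0.04,0.16,0.03,0,0,0],[0.04,0.16,0.03,0,0,0],[0.04,0.16,0.03,0,0,0],[0.04,0.16,0.03,0,0,0],[0.05,0.16,0.03,0,0,0],[0.05,0.16,0.03,0,0,0],[0.05,0.16,0.03,0,0,0],[0.05,0.16,0.03,0,0,0],[0.04,0.15,0.03,0,0,0],[0,0.08,0,0,0,0],[0,0,0,0,0,0]]'; python3 - <<'E'
from h import *
import pickle
I,C=pickle.load(open("p17.pkl","rb"))
print("med",fit(C,[.495,-.336],.0295,.152,266.9,361.5,211.9,301.9),fit(C,[.495,-.336,.152],.0295,None,266.9,361.5,211.9,301.9))
print(rel([.5494,-.0256,.1]),rot())
I,C=cam("wrist"); cv2.imwrite("pics/w18.png",I); pickle.dump((I,C),open("p18.pkl","wb"))
E
```

```text
time: 19.28
eef_pos: [0.5428, -0.0188, 0.1363]
ee_rot: [0.009, 1.596, 0.002]
wrist_force: [-0.6, -0.5, 0.2]
finger_gap: 0.0853
med (array([ 0.4958, -0.3349]), array([-0.0039,  0.0039, -0.0129,  0.0152])) (array([ 0.4958, -0.3349,  0.152 ]), array([ 0.0052, -0.0052, -0.0053,  0.0057]))
[ 0.1804 -0.0351  0.0379] [-0.0014 -0.0079 -0.0021]
```

View pics/w18.png

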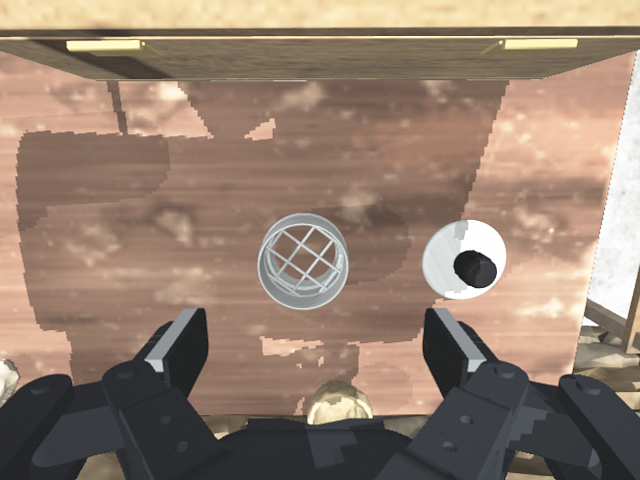

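```bash
python3 -m creep '[[0.09,-0.018,0.02,-0.001,-0.008,-0.002],[0.09,-0.017,0.018,0,0,0],[0,0,0,0,0,0]]'; python3 - <<'E'
from h import *
import pickle
print(rel([.5494,-.0256,.025]),rot())
I,C=cam("wrist"); cv2.imwrite("pics/w19.png",I); pickle.dump((I,C),open("p19.pkl","wb"))
crop(I,245,190,150,150,4,"w19c")
E
```

```text
time: 19.58
eef_pos: [0.549, -0.0283, 0.0975]
ee_rot: [-0.0, 1.571, -0.001]
wrist_force: [0.2, -0.6, -1.6]
finger_gap: 0.0851
[0.3626 0.0138 0.0019] [-0.0002 -0.0002  0.0003]
```

View pics/w19c.png

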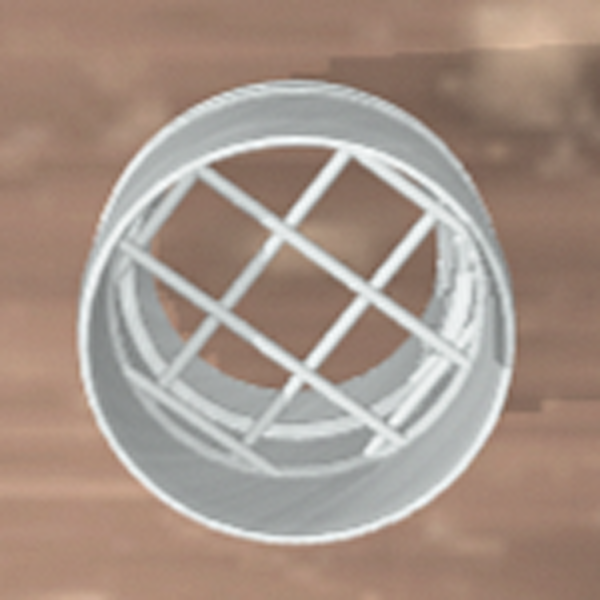

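```bash
python3 - <<'E'
from h import *
import pickle
I,C=pickle.load(open("p19.pkl","rb"))
print(fit(C,[.55,-.0256],.0295,.042,264.5,373.75,224.25,325.75),fit(C,[.55,-.0256,.042],.0295,None,264.5,373.75,224.25,325.75))
E
python3 -m creep '[[0.1,0.014,0,0,0,0],[0.1,0,0,0,0,0],[0.1,0,0,0,0,0],[0.04,0,0,0,0,0]]'; python3 - <<'E'
from h import *
print(rel([.55,-.0256,.025]),rot())
E
```

```text
(array([ 0.5494, -0.0262]), array([ 0.2284, -0.2282, -0.1775,  0.1877])) (array([ 0.5493, -0.0262,  0.0421]), array([ 0.1976, -0.1974, -0.2024,  0.2202]))
time: 19.97
eef_pos: [0.5512, -0.0284, 0.0337]
ee_rot: [0.003, 1.565, -0.005]
wrist_force: [-1.6, -0.7, -0.5]
finger_gap: 0.0852
[ 0.0435  0.014  -0.0064] [-0.0016  0.0017  0.0004]
```

```bash
python3 -m creep '[[0.025,0.012,-0.008,-0.001,0.001,0],[0.01,0,0,0,0,0],[0,0,0,0,0,0]]'; python3 - <<'E'
from h import *
print(rel([.5494,-.026,.025]),rot())
E
```

```text
time: 20.22
eef_pos: [0.5492, -0.0269, 0.027]
ee_rot: [0.001, 1.57, -0.004]
wrist_force: [-0.2, -0.1, -0.8]
finger_gap: 0.0852
[0.01   0.0044 0.001 ] [-0.001   0.0002  0.0005]
```

```bash
python3 -m creep '[[0.012,0.004,0.0,-0.001,0,0],[0,0,0,0,0,0]]'; python3 -m creep '[[0.003,0,-0.001,0,0,0],[0.003,0,-0.001,0,0,0],[0.003,0,-0.001,0,0,0],[0.003,0,0,0,0,0],[0.003,0,0,0,0,0],[0,0,0,0,0,0]]' 0 40; python3 - <<'E'
from h import *
print(rel([.5494,-.026,.025]),rot())
E
```

```text
time: 20.38
eef_pos: [0.5502, -0.0262, 0.0262]
ee_rot: [-0.001, 1.568, -0.001]
wrist_force: [-0.1, 0.6, 0.5]
finger_gap: 0.0852
time: 20.88
eef_pos: [0.5509, -0.0263, 0.027]
ee_rot: [-0.002, 1.564, -0.001]
wrist_force: [0.2, 0.1, -1.0]
finger_gap: 0.0604
[ 0.0098  0.0013 -0.0077] [0.0001 0.0022 0.0007]
```

```bash
python3 -m creep '[[-0.15,0,0,0,0.001,0],[-0.2,0,0,0,0,0],[-0.2,0,0,0,0,0],[-0.17,-0.1,-0.01,0,0,0],[-0.1,-0.16,-0.025,0,0,0],[-0.02,-0.16,-0.025,0,0,0],[0,-0.16,-0.025,0,0,0],[0,-0.16,-0.025,0,0,0],[0,-0.16,-0.025,0,0,0],[0,-0.16,-0.025,0,0,0],[0,-0.16,-0.025,0,0,0],[0,-0.16,-0.025,0,0,0]]'; python3 - <<'E'
from h import *
print(rel([.497,-.335,.205]),rot())
E
```

```text
time: 21.88
eef_pos: [0.5071, -0.3083, 0.2064]
ee_rot: [-0.011, 1.564, 0.005]
wrist_force: [0.3, -0.2, -1.4]
finger_gap: 0.061
[ 0.007  -0.1328 -0.0519] [0.0034 0.002  0.0013]
```

```bash
python3 -m creep '[[0.005,-0.05,-0.03,0.003,0.002,0.001],[0,-0.05,-0.02,0,0,0],[0,0,0,0,0,0]]'; python3 - <<'E'
from h import *
print(rel([.497,-.335,.2]),rot())
E
```

```text
time: 22.13
eef_pos: [0.4948, -0.3352, 0.2048]
ee_rot: [0.002, 1.571, -0.005]
wrist_force: [0.3, -0.7, -0.5]
finger_gap: 0.0604
[0.0238 0.0012 0.0108] [-0.0015 -0.0002  0.0006]
```

```bash
python3 -m creep '[[0.02,0.001,0.011,-0.001,0,0],[0,0,0,0,0,0]]'; python3 - <<'E'
from h import *
import pickle
print(rel([.497,-.335,.2]),rot())
I,C=cam("wrist"); cv2.imwrite("pics/w20.png",I); pickle.dump((I,C),open("p20.pkl","wb"))
a=cv2.resize(I[210:420,220:410],None,fx=1.9,fy=1.9)
I,C=cam("side");b=cv2.resize(I[200:300,270:370],(400,400),interpolation=cv2.INTER_CUBIC)
cv2.imwrite("pics/w20c.png",np.hstack([a[:399],b[:399]]))
E
```

```text
time: 22.3
eef_pos: [0.4973, -0.3344, 0.2004]
ee_rot: [-0.0, 1.571, -0.002]
wrist_force: [0.4, 0.4, -1.2]
finger_gap: 0.0604
[ 0.002  -0.0032 -0.0016] [-0.0004 -0.0001  0.0004]
```

View pics/w20c.png

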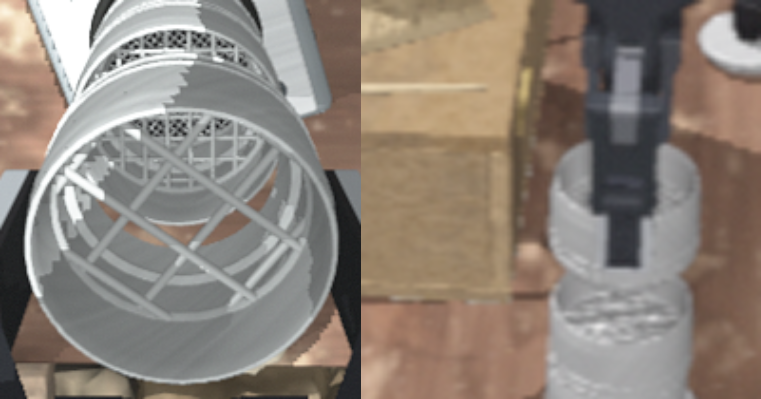

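```bash
python3 -m creep '[[0.04,-0.003,-0.002,0,0,0],[0.04,0,-0.003,0,0,0]]'; python3 - <<'E'
from h import *
print(rel([.4973,-.335,.171]),rot())
E
```

```text
time: 22.57
eef_pos: [0.4979, -0.3337, 0.1859]
ee_rot: [-0.004, 1.568, -0.001]
wrist_force: [0.8, -0.1, -0.8]
finger_gap: 0.0605
[ 0.0743 -0.0065 -0.0029] [0.0005 0.0008 0.001 ]
```

```bash
python3 -m creep '[[0.02,-0.007,-0.006,0,0.001,0.001],[0.015,0,-0.003,0,0,0],[0.01,0,0,0,0,0]]'; python3 - <<'E'
from h import *
print(rel([.4973,-.335,.171]),rot())
E
```

```text
time: 22.82
eef_pos: [0.4955, -0.3336, 0.1739]
ee_rot: [-0.001, 1.574, 0.004]
wrist_force: [-0.0, -0.4, -1.0]
finger_gap: 0.0603
[ 0.0146 -0.0071  0.009 ] [ 0.001  -0.0009 -0.0005]
```

```bash
python3 -m creep '[[0.007,-0.007,0.009,0.001,-0.001,0],[0.005,0,0,0,0,0]]'; python3 - <<'E'
from h import *
print(rel([.4973,-.335,.171]),rot())
E
```

```text
time: 22.98
eef_pos: [0.4972, -0.3349, 0.1708]
ee_rot: [0.002, 1.571, 0.002]
wrist_force: [0.8, -1.5, 1.2]
finger_gap: 0.0605
[-0.0011 -0.0006  0.0003] [-0.     -0.     -0.0007]
```

```bash
python3 -m creep '[[0.004,0,0,0,0,0]]'; python3 -m creep '[[0.003,0,0,0,0,0]]'
```

```text
time: 23.07
eef_pos: [0.4976, -0.3352, 0.1704]
ee_rot: [0.001, 1.57, 0.001]
wrist_force: [-1.8, 2.1, 13.3]
finger_gap: 0.0605
time: 23.15
eef_pos: [0.4979, -0.3354, 0.1706]
ee_rot: [0.001, 1.569, 0.0]
wrist_force: [-1.8, 1.4, 7.7]
finger_gap: 0.0603
```

Seated (0.1705, predicted 0.171). Release.

```bash
python3 -m creep '[[0,0,0,0,0,0],[0,0,0,0,0,0],[0,0,0,0,0,0],[0,0,0,0,0,0]]' 1; python3 -m creep '[[-0.15,0,0,0,0,0],[-0.2,0,0,0,0,0],[-0.15,0,0,0,0,0],[0,0,0,0,0,0]]'; python3 - <<'E'
from h import *
import pickle
print(rel([.54,.09,.16]),rot())
I,C=cam("wrist"); cv2.imwrite("pics/w21.png",I); pickle.dump((I,C),open("p21.pkl","wb"))
a=cv2.resize(I[180:320,245:385],(400,400),interpolation=cv2.INTER_CUBIC)
I,C=cam("side");b=cv2.resize(I[205:345,250:390],(400,400),interpolation=cv2.INTER_CUBIC)
cv2.imwrite("pics/w21c.png",np.hstack([a,b]))
E
```

```text
time: 23.48
eef_pos: [0.4984, -0.3359, 0.1716]
ee_rot: [0.0, 1.567, -0.001]
wrist_force: [0.8, -0.2, 0.3]
finger_gap: 0.0854
time: 23.82
eef_pos: [0.4962, -0.3347, 0.273]
ee_rot: [0.003, 1.572, 0.002]
wrist_force: [1.1, -1.1, 0.3]
finger_gap: 0.0854
[0.5715 2.1217 0.2181] [-0.0003 -0.0005 -0.001 ]
```

View pics/w21c.png

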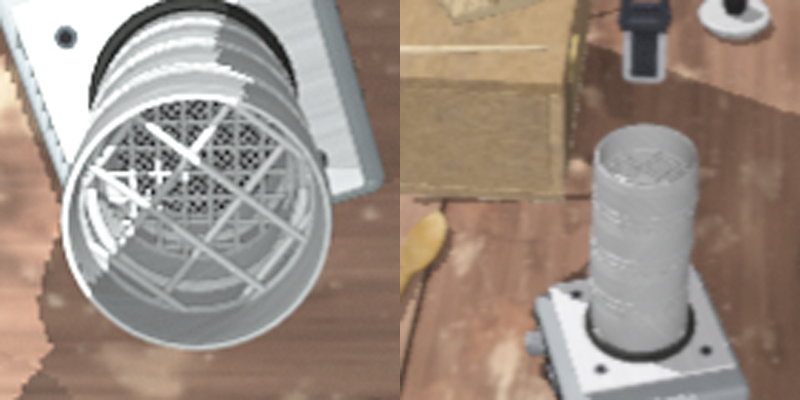

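```bash
python3 -m creep '[[0.03,0.17,0.03,0,0,0],[0.03,0.17,0.03,0,0,0],[0.04,0.17,0.03,0,0,0],[0.04,0.17,0.03,0,0,0],[0.04,0.17,0.02,0,0,0],[0.04,0.17,0.02,0,0,0],[0.04,0.17,0.02,0,0,0],[0.04,0.17,0.02,0,0,0],[0.04,0.17,0.02,0,0,0],[0.04,0.17,0.02,0,0,0],[0.04,0.17,0.02,0,0,0],[0.04,0.1,0.02,0,0,0]]'; python3 - <<'E'
from h import *
import pickle
I,C=pickle.load(open("p21.pkl","rb"))
print("coarse",fit(C,[.495,-.336],.0295,.186,266.7,360.9,212.2,302.5),fit(C,[.495,-.336,.186],.0295,None,266.7,360.9,212.2,302.5))
print(rel([.555,.092,.1]),rot())
E
```

```text
time: 24.92
eef_pos: [0.5455, 0.0735, 0.1595]
ee_rot: [0.013, 1.593, -0.002]
wrist_force: [0.6, 0.1, 0.6]
finger_gap: 0.0851
coarse (array([ 0.4965, -0.3352]), array([-0.1033,  0.1032,  0.2674, -0.3009])) (array([ 0.4964, -0.3352,  0.1864]), array([-0.1909,  0.1911,  0.1939, -0.2086]))
[0.2973 0.0907 0.053 ] [-0.0031 -0.0069 -0.0022]
```

```bash
python3 -m creep '[[0.09,0.04,0.03,-0.003,-0.007,-0.002],[0.1,0.02,0.02,0,0,0],[0.09,0,0,0,0,0],[0,0,0,0,0,0]]'; python3 - <<'E'
from h import *
import pickle
print(rel([.555,.092,.1]),rot())
I,C=cam("wrist"); cv2.imwrite("pics/w22.png",I); pickle.dump((I,C),open("p22.pkl","wb"))
crop(I,240,190,150,150,4,"w22c")
E
```

```text
time: 25.25
eef_pos: [0.5515, 0.092, 0.0948]
ee_rot: [-0.006, 1.577, 0.006]
wrist_force: [-0.2, -0.9, -0.1]
finger_gap: 0.0851
[-0.0262 -0.0001  0.0172] [ 0.0024 -0.0021  0.    ]
```

View pics/w22c.png

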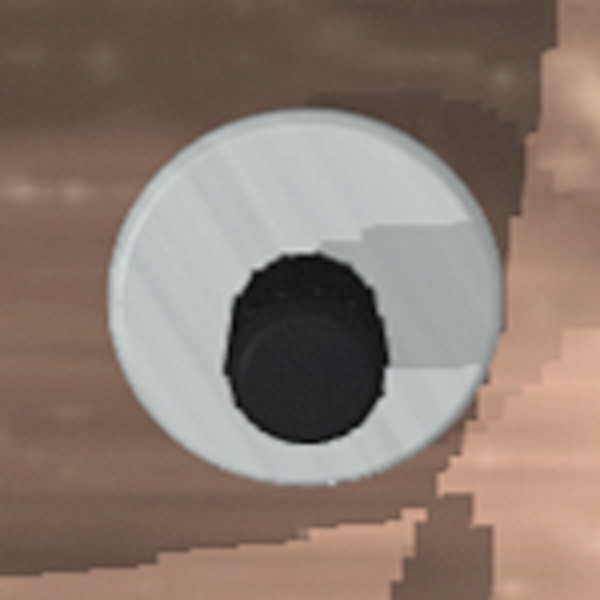

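```bash
python3 - <<'E'
from h import *
import pickle
I,C=pickle.load(open("p22.pkl","rb"))
print(fit(C,[.555,.092],.031,.0125,267,365.75,217,311.25),fit(C,[.555,.092,.013],.031,None,267,365.75,217,311.25))
print(fit(C,[.555,.092],.011,.042,296.25,337,None,301),fit(C,[.555,.092,.04],.011,None,296.25,337,None,301))
E
python3 -m creep '[[0.09,0,0.015,0.002,-0.002,0],[0.1,0,0,0,0,0],[0.06,0,0,0,0,0],[0.02,0,0,0,0,0]]'; python3 - <<'E'
from h import *
print(rel([.555,.0915,.029]),rot())
E
```

```text
(array([0.5544, 0.0928]), array([-1.0433,  1.0437, -0.5189,  0.6961])) (array([0.5556, 0.0928, 0.0088]), array([-0.1873,  0.1873,  0.1907, -0.2056]))
(array([0.5533, 0.0928]), array([-0.1133,  0.1133,  0.0039])) (array([0.5538, 0.0928, 0.041 ]), array([-0.,  0.,  0.]))
time: 25.63
eef_pos: [0.556, 0.0911, 0.0438]
ee_rot: [0.001, 1.567, -0.0]
wrist_force: [-0.2, 0.4, -1.1]
finger_gap: 0.0853
[ 0.0741  0.0022 -0.0051] [-0.0003  0.0012 -0.0002]
```

```bash
python3 -m creep '[[0.04,0.008,-0.008,0,0.001,0],[0.02,0,0,0,0,0],[0,0,0,0,0,0]]'; python3 - <<'E'
from h import *
print(rel([.5545,.0928,.030]),rot())
E
```

```text
time: 25.88
eef_pos: [0.5546, 0.0921, 0.0323]
ee_rot: [0.002, 1.57, -0.001]
wrist_force: [0.3, -0.2, 0.2]
finger_gap: 0.0853
[ 0.0115  0.0034 -0.0004] [-0.0007  0.0003 -0.0002]
```

```bash
python3 -m creep '[[0.01,0.003,0,-0.0007,0,0],[0.003,0,0,0,0,0],[0.003,0,0,0,0,0],[0.003,0,0,0,0,0],[0.003,0,0,0,0,0]]' 0.45; python3 - <<'E'
from h import *
import pickle
print(rel([.5545,.0928,.030]),rot())
I,C=cam("wrist"); cv2.imwrite("pics/w23.png",I)
I,C=cam("side"); crop(I,310,140,110,110,5,"d23")
E
```

```text
time: 26.3
eef_pos: [0.5561, 0.0929, 0.0299]
ee_rot: [0.001, 1.567, 0.001]
wrist_force: [-0.3, 0.3, 0.5]
finger_gap: 0.0381
[-0.0003 -0.0004 -0.0079] [ 0.0001  0.0013 -0.0004]
```

View pics/w23.png

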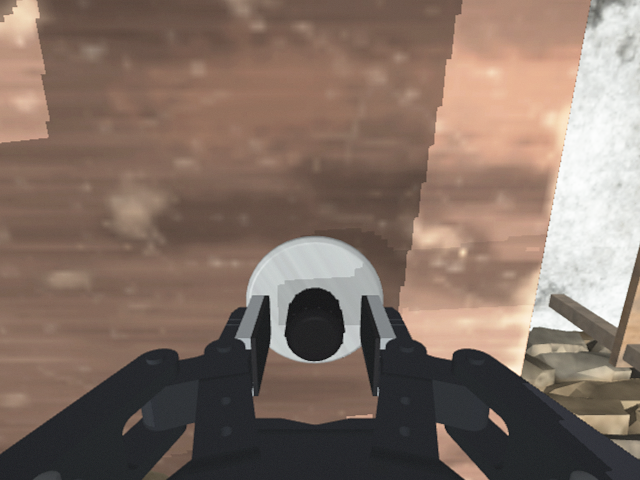

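View pics/d23.png

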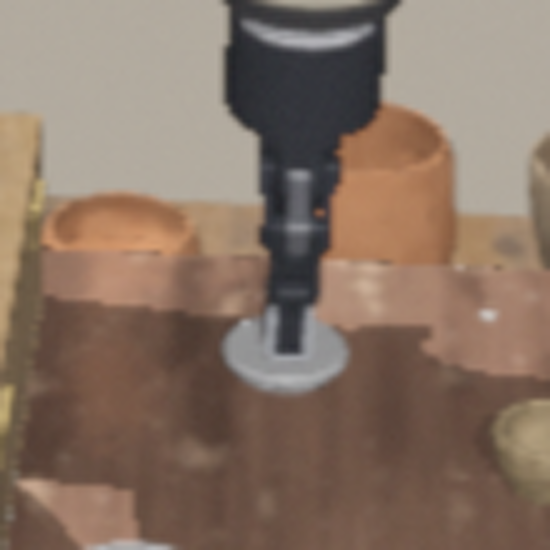

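```bash
python3 -m creep '[[0.003,0,-0.005,0,0,0],[0.003,0,0,0,0,0],[0.002,0,0,0,0,0],[0.002,0,0,0,0,0],[0,0,0,0,0,0]]' 0 40; python3 - <<'E'
from h import *
print(rel([.5545,.0928,.030]),rot())
E
```

```text
time: 26.82
eef_pos: [0.5549, 0.0929, 0.0293]
ee_rot: [0.001, 1.566, 0.001]
wrist_force: [-0.1, -0.7, -1.3]
finger_gap: 0.0204
[-0.0037 -0.0005 -0.0018] [ 0.0001  0.0015 -0.0004]
```

```bash
python3 -m creep '[[-0.12,0,0,0,0.001,0],[-0.18,0,0,0,0,0],[-0.2,0,0,0,0,0],[-0.2,0,0,0,0,0],[-0.18,-0.1,-0.01,0,0,0],[-0.1,-0.16,-0.02,0,0,0],[-0.02,-0.17,-0.02,0,0,0],[0,-0.17,-0.02,0,0,0],[0,-0.17,-0.02,0,0,0],[0,-0.17,-0.02,0,0,0],[0,-0.17,-0.02,0,0,0],[0,-0.17,-0.02,0,0,0]]'; python3 - <<'E'
from h import *
print(rel([.497,-.335,.24]),rot())
E
```

```text
time: 27.82
eef_pos: [0.5221, -0.168, 0.2379]
ee_rot: [-0.009, 1.571, 0.008]
wrist_force: [1.6, 1.3, -1.2]
finger_gap: 0.021
[-0.0101 -0.8336 -0.1343] [ 0.0034 -0.      0.0001]
```

```bash
python3 -m creep '[[-0.01,-0.16,-0.03,0.003,0,0],[0,-0.16,-0.03,0,0,0],[0,-0.16,-0.03,0,0,0],[0,-0.15,-0.03,0,0,0],[0,-0.1,-0.02,0,0,0],[0,-0.02,0,0,0,0],[0,0,0,0,0,0]]'; python3 - <<'E'
from h import *
print(rel([.497,-.335,.235]),rot())
E
```

```text
time: 28.4
eef_pos: [0.4892, -0.3317, 0.2383]
ee_rot: [0.004, 1.573, -0.005]
wrist_force: [0.1, 0.4, -0.8]
finger_gap: 0.0206
[ 0.0166 -0.0161  0.0391] [-0.0019 -0.0007  0.0001]
```

```bash
python3 -m creep '[[0.01,-0.016,0.039,-0.002,-0.001,0],[0,0,0,0,0,0]]'; python3 - <<'E'
from h import *
import pickle
print(rel([.497,-.335,.235]),rot())
I,C=cam("wrist"); cv2.imwrite("pics/w24.png",I); pickle.dump((I,C),open("p24.pkl","wb"))
a=cv2.resize(I[200:400,220:420],(400,400))
I,C=cam("side");b=cv2.resize(I[185:285,270:370],(400,400),interpolation=cv2.INTER_CUBIC)
cv2.imwrite("pics/w24c.png",np.hstack([a,b]))
E
```

```text
time: 28.57
eef_pos: [0.4977, -0.3343, 0.2359]
ee_rot: [-0.0, 1.57, 0.001]
wrist_force: [0.5, -0.5, -0.2]
finger_gap: 0.0207
[ 0.0046 -0.0037 -0.0033] [ 0.0002  0.0003 -0.0001]
```

View pics/w24c.png

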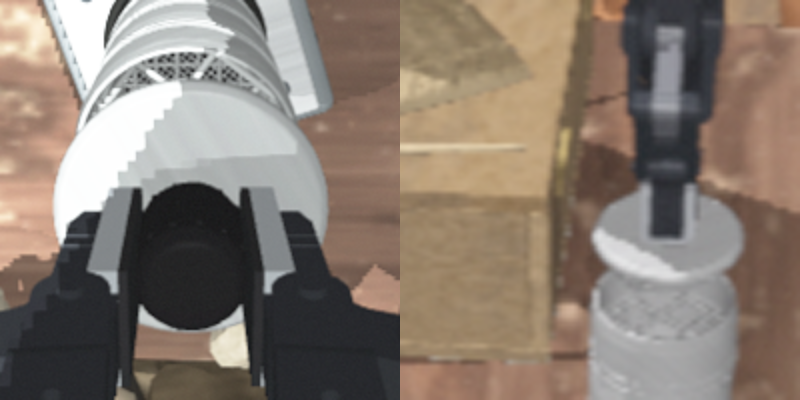

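```bash
python3 - <<'E'
from h import *
import pickle
I,C=pickle.load(open("p24.pkl","rb"))
s=manip.state()["eef_pos"]
p=fit(C,[.496,-.333,.218],.031,None,246.5,384,239,365.5);print(p, p[0]-s)
print(fit(C,[.496,-.333],.031,.219,246.5,384,239,365.5))
E
python3 -m creep '[[0.03,-0.004,-0.005,0,0,0],[0.03,0,-0.003,0,0,0]]'; python3 - <<'E'
from h import *
print(rel([.4968,-.335,.2073]),rot())
E
```

```text
(array([ 0.498 , -0.3342,  0.2157]), array([-0.2036,  0.2036,  0.2114, -0.2354])) [ 0.0008 -0.0005 -0.0208]
(array([ 0.4966, -0.3342]), array([-1.7492,  1.7509, -0.9396,  1.4057]))
time: 28.83
eef_pos: [0.4967, -0.3333, 0.2249]
ee_rot: [-0.003, 1.568, 0.002]
wrist_force: [0.1, -0.0, -1.4]
finger_gap: 0.0208
[ 0.0879 -0.0085  0.0002] [0.001  0.0008 0.0003]
```

```bash
python3 -m creep '[[0.025,-0.009,-0.003,0.001,0.001,0],[0.02,0,-0.002,0,0,0],[0.012,0,0,0,0,0]]'; python3 - <<'E'
from h import *
print(rel([.4968,-.335,.2073]),rot())
E
```

```text
time: 29.08
eef_pos: [0.4954, -0.3338, 0.2112]
ee_rot: [-0.001, 1.573, 0.001]
wrist_force: [1.1, 0.6, -1.0]
finger_gap: 0.0209
[ 0.0197 -0.006   0.0073] [ 0.0004 -0.0007  0.    ]
```

```bash
python3 -m creep '[[0.008,-0.006,0.007,0,-0.001,0],[0.006,0,0,0,0,0]]'; python3 - <<'E'
from h import *
print(rel([.4968,-.335,.2073]),rot())
E
```

```text
time: 29.25
eef_pos: [0.4966, -0.3348, 0.2075]
ee_rot: [-0.001, 1.57, 0.001]
wrist_force: [-0.8, -0.1, -1.9]
finger_gap: 0.0208
[ 0.001  -0.0012  0.0011] [ 0.0004  0.0002 -0.0002]
```

```bash
python3 -m creep '[[0.005,-0.001,0,0,0,0]]'; python3 -m creep '[[0.003,0,0,0,0,0]]'
```

```text
time: 29.33
eef_pos: [0.4968, -0.3351, 0.2068]
ee_rot: [-0.001, 1.569, 0.001]
wrist_force: [-0.3, 2.3, 16.2]
finger_gap: 0.0208
time: 29.42
eef_pos: [0.4972, -0.3352, 0.207]
ee_rot: [-0.001, 1.568, 0.001]
wrist_force: [-1.9, 3.9, 9.3]
finger_gap: 0.0205
```

Seated at the predicted height (0.207). Open part way, then up.

```bash
python3 -m creep '[[0,0,0,0,0,0],[0,0,0,0,0,0],[0,0,0,0,0,0],[0,0,0,0,0,0],[0,0,0,0,0,0],[0,0,0,0,0,0]]' 0.6; python3 -m creep '[[-0.1,0,0,0,0,0],[-0.15,0,0,0,0,0],[-0.2,0,0,0,0,0],[-0.1,0,-0.1,0,0,0],[0,0,0,0,0,0]]'; python3 - <<'E'
from h import *
import pickle
I,C=cam("wrist"); cv2.imwrite("pics/w25.png",I)
a=cv2.resize(I[150:400,195:445],(400,400))
I,C=cam("side");b=cv2.resize(I[185:345,240:400],(400,400),interpolation=cv2.INTER_CUBIC); cv2.imwrite("pics/d25.png",I)
cv2.imwrite("pics/w25c.png",np.hstack([a,b]))
I,C=cam("scene");cv2.imwrite("pics/s25.png",I)
E
```

```text
time: 29.92
eef_pos: [0.4975, -0.3357, 0.2078]
ee_rot: [-0.002, 1.567, -0.0]
wrist_force: [0.5, -0.4, -0.2]
finger_gap: 0.051
time: 30.33
eef_pos: [0.4756, -0.3347, 0.32]
ee_rot: [-0.0, 1.571, 0.002]
wrist_force: [-0.4, -0.8, 0.7]
finger_gap: 0.0512
```

View pics/w25c.png

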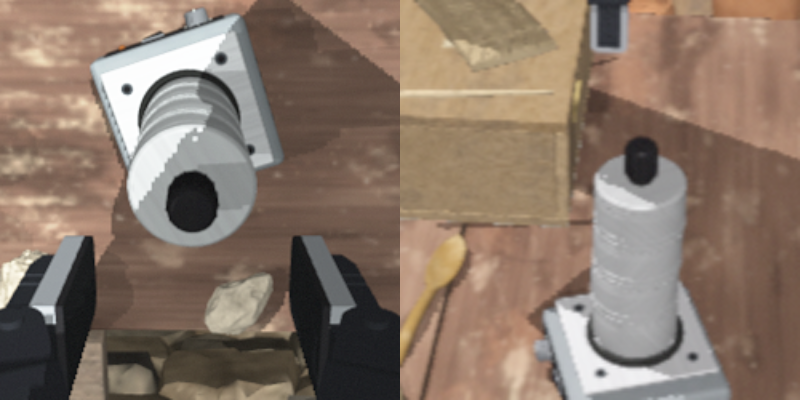

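View pics/s25.png

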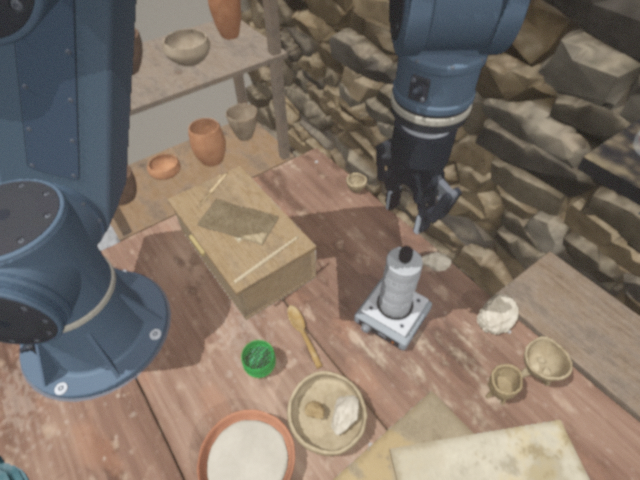

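View pics/d25.png

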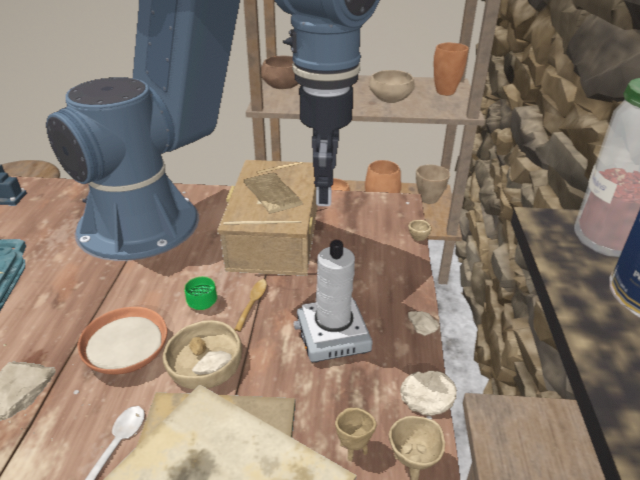

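```bash
python3 -c "
from workcell import manip
print(manip.hand_in())"
```

```text
the job is handed in; nothing more can be done
None
```

The sieve stack is built on the shaker seat in the order asked: pan, fine, medium, coarse, lid. I handed it in at about 30 s of robot time, with the gripper open and clear above it.

**Nesting:** The wrist camera put the rims at 85, 118, 152 and 186 mm, against 84, 118, 152 and 186 expected. The lid touched down at tool height 0.207 m, as predicted. The last side and wrist pictures show the stack upright and level, standing free.

**Bystanders:** The clay cup, clay lump, wooden spoon and green look-alike are where they were in the first pictures.

**Disagreements and rough spots:**
- **Pan:** it touched down at about 40 N at the wrist. I eased off at once, and it was already seated. The other parts touched at 13 to 29 N.
- **Ring height:** the camera measured it 3 to 8 mm too low. I relied on touch and the pan's measured rim height instead.
- **Tool drift:** before the fine and medium grasps the tool drifted about 7–8 mm sideways. I corrected it before closing the fingers.

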